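Load the control vials into the sample carrier in run order

TASK

Load the five control vials from the aluminium cold block into the dark grey sample carrier in run order, one to a well: counting from the carrier's orange end, white cap first, then yellow, blue, red and green. Seat each vial upright and fully down in its well, and do not let any of them tip over on the way.

Things in the scene. Friction and masses are not known exactly. Their poses are not given: they have to be found in the camera images.
- vial_white: screw-cap vial with a white cap: clear body 12.4 mm in diameter and 35 mm tall, cap 14.8 mm in diameter from 34 to 46 mm above the foot; 10 to 16 g. Origin at the centre of its foot, z up along the vial. At the start it stands in one of the aluminium block's wells, foot 4 mm above the worktop, cap free above the block
- vial_yellow: screw-cap vial with a yellow cap: clear body 12.4 mm in diameter and 35 mm tall, cap 14.8 mm in diameter from 34 to 46 mm above the foot; 10 to 16 g. Origin at the centre of its foot, z up along the vial. At the start it stands in one of the aluminium block's wells, foot 4 mm above the worktop, cap free above the block
- vial_blue: screw-cap vial with a blue cap: clear body 12.4 mm in diameter and 35 mm tall, cap 14.8 mm in diameter from 34 to 46 mm above the foot; 10 to 16 g. Origin at the centre of its foot, z up along the vial. At the start it stands in one of the aluminium block's wells, foot 4 mm above the worktop, cap free above the block
- vial_red: screw-cap vial with a red cap: clear body 12.4 mm in diameter and 35 mm tall, cap 14.8 mm in diameter from 34 to 46 mm above the foot; 10 to 16 g. Origin at the centre of its foot, z up along the vial. At the start it stands in one of the aluminium block's wells, foot 4 mm above the worktop, cap free above the block
- vial_green: screw-cap vial with a green cap: clear body 12.4 mm in diameter and 35 mm tall, cap 14.8 mm in diameter from 34 to 46 mm above the foot; 10 to 16 g. Origin at the centre of its foot, z up along the vial. At the start it stands in one of the aluminium block's wells, foot 4 mm above the worktop, cap free above the block
- cold_block: bare aluminium cold block, 50 mm (x) by 198 mm (y) by 32 mm high, holding the five vials: five round wells along its y axis at y = -72, -36, 0, 36, 72 mm, each 15.5 mm wide, floor 4 mm above the worktop, mouth flared over the top 4.5 mm to 24.5 mm. Origin: centre of the underside, z up. Fixed to the worktop. A tall machine stands to the left, beyond x = 0.47 m, y = 0.26 m
- carrier: dark grey sample carrier, 44 mm (x) by 198 mm (y) by 32 mm high, empty, a cap on each end (one orange, one grey): five round wells along its y axis at y = -72, -36, 0, 36, 72 mm, each 15.5 mm wide, floor 4 mm above the worktop, mouth flared over the top 4.5 mm to 24.5 mm. Origin: centre of the underside, z up. Fixed to the worktop
- start_cap: orange end cap marking the carrier's start end: a rounded block 46 x 18 x 42 mm fixed on one end of the carrier (a grey one like it is on the other); which end varies. Origin: centre of its underside, on the carrier's y axis at y = +108 or -108 mm; the first well is 36 mm from it, the others follow 36 mm apart

How it is judged:
By the outcome, as a careful person would: the job done as asked, in the order asked, and still so for the second after the job is handed in, with the robot touching nothing.
It also fails if it takes over 93 s, if anything falls off the work surface, if the arm or the gripper's body presses on something with over 40 N, if the wrist force passes 120 N, or if a joint passes its speed limit or range.

ROBOT

A 6-joint arm with a two-finger parallel gripper is mounted at the origin on a cart in front of the work surface, level with it; the furniture and walls round the work are solid. World frame = base frame: x ahead of the robot, y to its left, z up, the work surface at z = 0. Lengths are in m, angles in rad, forces in N, time in s.
With the tool pointing down it reaches from about 0.375 to 0.975 m from the base axis. Payload 3.8 kg.
Tool frame: the origin (TCP) lies on the centre line of the jaws, within the pads' length; the fingertips stand 8 mm ahead of it and the grasp point (between the pads) lies 11 mm behind it; z points along the fingers, y is the direction in which the jaws open and shut (so a half turn about z gives the same grasp; the last joint's range is limited). The gripper opens to 85 mm and grips with 20 to 120 N. Pads are 22 mm wide; open, the fingers measure 114 mm over their backs; the gripper's body (76 mm by 85 mm) begins 54 mm behind the grasp point. The pads swing forward as they close: fully open they stand 13 mm farther back than shut.
Start: joints at [1.113, 0.264, 1.604, -0, 1.274, -0.037], TCP at [0.276, 0.616, 0.239] pointing down, gripper open.
Joint ranges: [-2.63, 2.63], [-0.94, 2.18], [0.31, 2.57], [-1.31, 4.45], [0, 2.66], [-2.55, 2.55]. Speed limits (rad/s): [2.57, 2.57, 3.14, 3.14, 3.14, 3.14].

INTERFACE

Orientations are given as a rotation vector (axis times angle).
In Python, from workcell import * gives the robot as it stands.
- The arm moves only by the tool play_rows, never from a script. Its arguments are lists of equal length, an entry for each row: "slide": the shift along the tool's x, y, z in cm, a list of three; "delta_rot": the turn, a rotation vector about the tool's x, y, z in rad, a list of three. In form: {"slide": [[x, y, z], ...], "delta_rot": [[wx, wy, wz], ...]}. A call has 1 to 12 rows; each row is the pose to reach, as a shift and turn from the pose measured when the call began, along the tool's axes at that moment; what a row does not reach only later rows make up. A row lasts 1/12 s, in which the tool goes at most 41.7 mm and 7.16 degrees, less where a joint would pass 70% of its speed; a pose out of reach is approached as far as the arm can. A call with a gripper value outside its range is refused whole. "hand" is the opening, from 0 (shut) to 1 (fully open), set as the call begins (left out, the last holds). The fingers move at their own pace and stop on an object; "force" is the grip in N (left out, the last holds). Time passes only in rows, so rows that repeat a pose let the fingers close. It gives the time, the measured TCP pose, the force and the opening at its end, in the units of the state.
- read_state(): the state, without advancing time (a new reading comes with each control period).
- read_camera(name): name is "scene" or "side" or "wrist"; returns a dict with "image" (480x640x3 uint8, red, green, blue), "depth" (480x640 float32, m along the optical axis (not along the pixel's ray), 0 where there is no reading), "fovy" (degrees; the focal length in pixels is half the picture's height over the tangent of half this angle, whatever the lens; pixels are square), "cx", "cy" (the principal point, pixels), "k1" (the pictures are not rectified: a ray, as slopes to the right and down, at radius r is drawn at 1 + k1 r^2 times it, then the intrinsics apply), "world_from_camera" (4x4, takes a point from camera to world coordinates); the wrist camera has in their place "hand_eye" (4x4, takes a point from camera to tool coordinates, whose origin is the TCP and whose axes are the flange's). Camera axes: x right, y up, looking along -z (the intrinsics and any distortion apply to the point x, -y, -z); pixel columns grow to the right and rows downward; lengths in m; the calibration is good to about 2 mm. A picture is of the moment at which its call begins: read the wrist's pose just before it.
- finish_job(): hands the job in, once; it reports no verdict.
Trained networks look in a picture, given as the dict that the camera call returned (one of the last four; its "shot" number tells which), for a name from the list of things; names that differ only in an ending like _2 or _b are one class to them, and where a whole thing is asked for, a point or a joint stands for the part that bears it (a point fixed in the world has none). Each returns a list of dicts, best first, with "conf" (0 to 1); they miss things now and then, are a little off and sometimes report something else, mostly with a low value. They report only what shows in the picture. A call takes as long as a camera call.
- spot_in(target, picture): "bbox" ([centre column, centre row, width, height] in pixels, round what is visible of it).
- landmark_of(target, picture): "at" ([column, row] in pixels: a listed point, or the origin of a listed thing).
The state is a dict: "time": time; "q": joint angles; "joint_vel": joint speeds; "joint_torque": joint torques, N m; "tool_pos": TCP position; "tcp_rot": TCP orientation; "wrist_force": force on the tool from outside, world axes, zero at the start; "torque": the same for the moment, N m; "width": opening from 0.0 (shut) to 1.0 (fully open).
Only numpy, scipy, OpenCV 4.12 (cv2) and the standard library are available. Lean on these libraries where they do the work, as an engineer would, in place of code of your own. Each camera call takes 0.05 s, during which the arm holds its last target.

## Working session

There is one attempt and no reset: what is moved stays moved. The work goes in short steps, Python scripts to look and compute and a tool call to move; the robot and the scene stay as the last step left them, time stands still between calls to the robot, and variables do not carry over. Pictures are saved under pics/ and viewed, and the job is handed in when it is done.

Besides the shell and the picture viewer there is one more tool, called after ">>>" as a command line: name --argument value ..., lists and objects as JSON in quotes. play_rows: Moves the arm, as the interface text tells. Its arguments: {"type":"object","properties":{"slide":{"type":"array"},"delta_rot":{"type":"array"},"hand":{"type":"number"},"force":{"type":"number"}},"required":["slide","delta_rot"]}

```bash
ls; mkdir -p pics
cat > h.py <<'E'
from workcell import *
import numpy as np, cv2
from scipy.spatial.transform import Rotation as R
def T_tool(s):
    T=np.eye(4);T[:3,:3]=R.from_rotvec(s['tcp_rot']).as_matrix();T[:3,3]=s['tool_pos'];return T
def W(p,s=None):
    return np.array(p['world_from_camera']) if 'world_from_camera' in p else T_tool(s)@np.array(p['hand_eye'])
def K(p):
    f=240/np.tan(np.radians(p['fovy'])/2);return np.array([[f,0,p['cx']],[0,f,p['cy']],[0,0,1]])
def slopes(p,px):
    return cv2.undistortPoints(np.array(px,float).reshape(-1,1,2),K(p),np.array([p['k1'],0,0,0.])).reshape(-1,2)
def onplane(p,px,z,s=None):
    M=W(p,s);sl=slopes(p,px);d=np.c_[sl[:,0],-sl[:,1],-np.ones(len(sl))]@M[:3,:3].T
    return M[:3,3]+d*((z-M[2,3])/d[:,2])[:,None]
def bydepth(p,px,s=None):
    M=W(p,s);sl=slopes(p,px);px=np.round(np.array(px).reshape(-1,2)).astype(int)
    z=p['depth'][px[:,1],px[:,0]];return (np.c_[sl[:,0],-sl[:,1],-np.ones(len(sl))]*z[:,None])@M[:3,:3].T+M[:3,3]
def save(p,n):cv2.imwrite('pics/'+n,p['image'][:,:,::-1])
E
python3 - <<'E'
from h import *
s=read_state();print(s)
for c in ['scene','side','wrist']:
    s=read_state();p=read_camera(c);save(p,c+'0.png');print(c,p['fovy'],p['cx'],p['cy'],p['k1'],W(p,s).round(3).tolist())
    for n in ['vial_white','vial_yellow','vial_blue','vial_red','vial_green','cold_block','carrier','start_cap']:
        for fn in (spot_in,landmark_of):
            r=fn(n,p)[:2]
            print(n,[(np.round(d.get('bbox',d.get('at')),1).tolist(),round(d['conf'],2)) for d in r])
print(read_state()['time'])
E
```

```text
pics
{'time': 0.0, 'q': array([ 1.11311262e+00,  2.64803129e-01,  1.60538570e+00,  8.66620452e-06,
        1.27371494e+00, -3.68710477e-02]), 'joint_vel': array([ 5.17509202e-05, -1.96564025e-04,  1.13715674e-03, -6.55984686e-04,
       -7.98364982e-04,  1.58905853e-04]), 'joint_torque': array([ 1.15151906e-03, -5.15143204e+01, -3.67299736e+01, -2.75940656e-04,
        1.34132768e-02, -2.11412788e-05]), 'tool_pos': array([0.27539994, 0.61546903, 0.23792203]), 'tcp_rot': array([-0.65602818, -3.07174456,  0.00351604]), 'wrist_force': array([0.12569493, 0.82209458, 0.50713544]), 'torque': array([-0.01448062, -0.01195321,  0.00580532]), 'width': 1.0008936284390997}
scene 42.05316504041853 318.0330678572084 239.95282834411805 -0.11321187028817908 [[0.56, 0.639, -0.527, 0.095], [-0.828, 0.443, -0.343, -0.354], [0.015, 0.628, 0.778, 0.684], [0.0, 0.0, 0.0, 1.0]]
vial_white [([326.1, 200.9, 14.1, 17.4], 0.66)]
vial_white [([321.0, 216.7], 0.67)]
vial_yellow [([425.0, 232.4, 16.0, 19.6], 0.62), ([399.9, 225.5, 9.1, 20.6], 0.43)]
vial_yellow [([420.2, 246.5], 0.68)]
vial_blue [([399.9, 223.4, 
[... 1093 characters left out ...]
n []
vial_green []
cold_block [([294.3, 237.2, 100.0, 67.3], 0.72)]
cold_block [([298.1, 242.7], 0.86)]
carrier [([321.9, 288.4, 120.1, 83.5], 0.67)]
carrier [([319.3, 293.4], 0.74), ([295.6, 241.3], 0.2)]
start_cap [([263.4, 313.6, 36.9, 42.0], 0.67)]
start_cap [([263.1, 323.7], 0.74)]
wrist 66.63910264373142 319.87623478239095 241.39710245074735 -0.02935755642622774 [[0.408, -0.867, -0.285, 0.202], [0.913, 0.388, 0.127, 0.648], [0.0, -0.312, 0.95, 0.374], [0.0, 0.0, 0.0, 1.0]]
vial_white []
vial_white []
vial_yellow []
vial_yellow []
vial_blue []
vial_blue []
vial_red []
vial_red []
vial_green []
vial_green []
cold_block []
cold_block []
carrier []
carrier []
start_cap []
start_cap []
2.55
```

View pics/scene0.png

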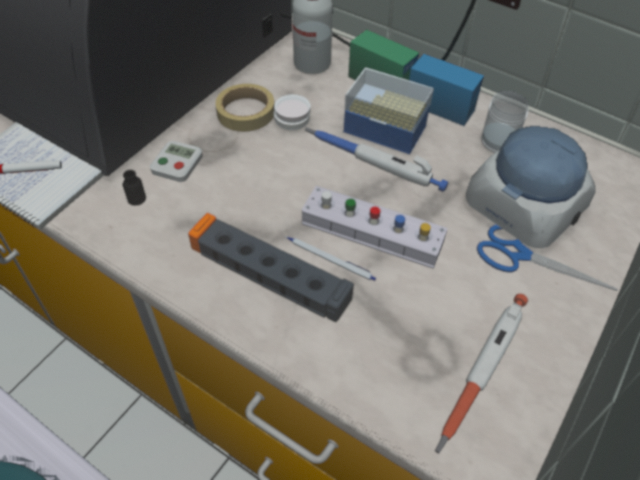

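View pics/side0.png

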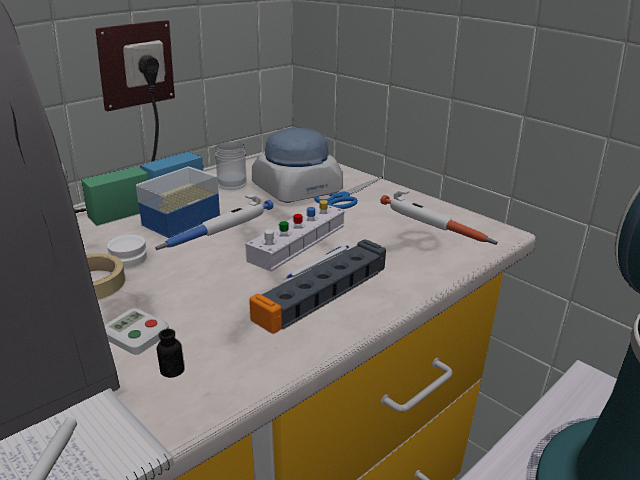

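View pics/wrist0.png

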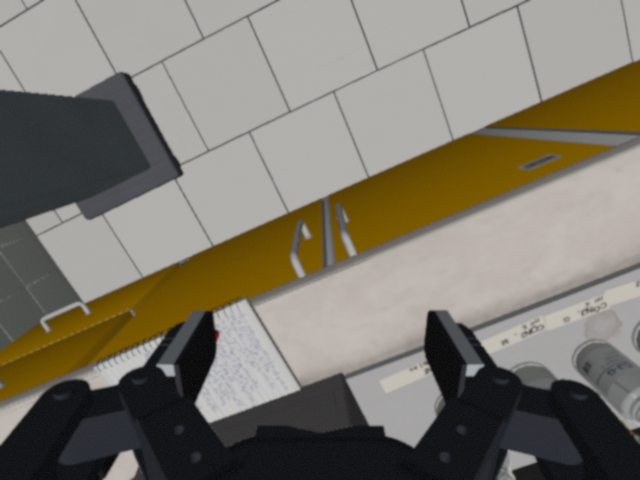

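Run:
```python
from h import *
p=read_camera('scene')
caps=[[326,201],[352.5,208],[373.5,217],[400,224],[425,232]]
print(onplane(p,caps,0.046).round(4))
print(onplane(p,[[368.6,234],[270,273],[204.8,239.7]],0).round(4))
print(bydepth(p,[[326,193],[351,200],[374,209],[400,216],[426,225],[203,223],[270,262]]).round(4))
i=p['image'][150:350,170:470];cv2.imwrite('pics/z0.png',cv2.resize(i[:,:,::-1],None,fx=2.6,fy=2.6,interpolation=cv2.INTER_CUBIC))
```

```text
[[ 0.5908 -0.0428  0.046 ]
 [ 0.6008 -0.0799  0.046 ]
 [ 0.6032 -0.1121  0.046 ]
 [ 0.613  -0.1479  0.046 ]
 [ 0.6199 -0.1824  0.046 ]]
[[ 0.6083 -0.1054  0.    ]
 [ 0.4738 -0.0312  0.    ]
 [ 0.4677  0.079   0.    ]]
[[ 0.599  -0.0373  0.0517]
 [ 0.61   -0.0715  0.0488]
 [ 0.6116 -0.1073  0.0516]
 [ 0.6234 -0.1417  0.0485]
 [ 0.6285 -0.1788  0.0497]
 [ 0.467   0.0751  0.0395]
 [ 0.4811 -0.0265  0.0131]]
```

```bash
cat >> h.py <<'E'
def Rdown(psi): # tool y at world angle psi, z down
    y=np.array([np.cos(psi),np.sin(psi),0]);z=np.array([0,0,-1.]);return np.c_[np.cross(y,z),y,z]
def go(*wps):
    s=read_state();T=T_tool(s);prev=s['tool_pos']
    print('t',round(s['time'],2),'at',s['tool_pos'].round(4),'w',round(s['width'],3),'F',s['wrist_force'].round(1))
    for x,y,z,psi in wps:
        d=T[:3,:3].T@(np.array([x,y,z])-T[:3,3])*100
        r=R.from_matrix(T[:3,:3].T@Rdown(psi)).as_rotvec()
        print('slide',d.round(2).tolist(),'rot',r.round(3).tolist(),'step mm',round(np.linalg.norm(np.array([x,y,z])-prev)*1000));prev=np.array([x,y,z])
E
python3 - <<'E'
from h import *
go((.28,.34,.24,.9),(.42,0.02,.26,.3),(.53,-.08,.25,.1))
# machine extents
p=read_camera('scene');print(bydepth(p,[[103,168],[60,130],[150,140],[250,60],[280,30],[90,60]]).round(3))
E
```

```text
t 2.6 at [0.2757 0.6161 0.2393] w 1.0 F [ 0.3  0.6 -0.2]
slide [-11.67, -25.03, -0.07] rot [-0.0, 0.0, 0.25] step mm 276
slide [-37.52, -48.52, -2.07] rot [-0.0, 0.0, 0.85] step mm 350
slide [-51.64, -53.15, -1.07] rot [-0.0, 0.0, 1.05] step mm 149
[[0.473 0.285 0.022]
 [0.478 0.377 0.05 ]
 [0.567 0.279 0.012]
 [0.828 0.28  0.013]
 [0.918 0.278 0.03 ]
 [0.503 0.278 0.203]]
```

>>> play_rows --slide '[[-11.7,-25,0],[-11.7,-25,0],[-11.7,-25,0],[-11.7,-25,0],[-11.7,-25,0],[-11.7,-25,0],[-11.7,-25,0],[-37.5,-48.5,-2],[-37.5,-48.5,-2],[-37.5,-48.5,-2],[-37.5,-48.5,-2],[-37.5,-48.5,-2]]' --delta_rot '[[0,0,0.1],[0,0,0.2],[0,0,0.25],[0,0,0.25],[0,0,0.25],[0,0,0.25],[0,0,0.25],[0,0,0.35],[0,0,0.45],[0,0,0.55],[0,0,0.65],[0,0,0.75]]' --hand 0.5

```text
time: 3.65
tool_pos: [0.3638, 0.1477, 0.2519]
tcp_rot: [1.741, 2.614, 0.002]
wrist_force: [1.1, 0.3, 0.0]
width: 0.501
```

Run:
```python
from h import *
go((.42,0.02,.26,.3),(.53,-.08,.25,.1))
```

```text
t 3.65 at [0.3638 0.1477 0.2519] w 0.501 F [1.1 0.3 0. ]
slide [-13.95, 0.26, -0.81] rot [0.002, 0.0, 0.096] step mm 140
slide [-27.42, 6.56, 0.2] rot [0.002, -0.0, 0.296] step mm 149
```

>>> play_rows --slide '[[-14,0.3,-0.8],[-14,0.3,-0.8],[-27.4,6.6,0.2],[-27.4,6.6,0.2],[-27.4,6.6,0.2],[-27.4,6.6,0.2],[-27.4,6.6,0.2],[-27.4,6.6,0.2],[-27.4,6.6,0.2],[-27.4,6.6,0.2],[-27.4,6.6,0.2]]' --delta_rot '[[0,0,0.1],[0,0,0.1],[0,0,0.2],[0,0,0.3],[0,0,0.3],[0,0,0.3],[0,0,0.3],[0,0,0.3],[0,0,0.3],[0,0,0.3],[0,0,0.3]]'

```text
time: 4.57
tool_pos: [0.5296, -0.0787, 0.25]
tcp_rot: [2.112, 2.326, 0.003]
wrist_force: [-0.1, 0.2, 0.8]
width: 0.499
```

Run:
```python
from h import *
s=read_state();p=read_camera('wrist');save(p,'w1.png');print(s['time'],s['tool_pos'],s['joint_vel'].round(3))
import pickle;pickle.dump((p,s),open('w1.pkl','wb'))
for n in ['vial_white','vial_yellow','vial_blue','vial_red','vial_green','cold_block','carrier','start_cap']:
    a=spot_in(n,p)[:1];print(n,[(np.round(d['bbox'],1).tolist(),round(d['conf'],2),onplane(p,[d['bbox'][:2]],.05 if 'vial' in n else .032,s).round(4)) for d in a])
    a=landmark_of(n,p)[:1];print('  lm',[(np.round(d['at'],1).tolist(),round(d['conf'],2),onplane(p,[d['at']],.004 if 'vial' in n else 0,s).round(4)) for d in a])
```

```text
4.5667 [ 0.52959064 -0.07874215  0.24997857] [ 0.012 -0.011  0.005 -0.002 -0.004 -0.002]
vial_white [([400.2, 174.5, 20.9, 14.0], 0.52, array([[ 0.5987, -0.0378,  0.05  ]]))]
  lm [([393.5, 168.7], 0.63, array([[ 0.6015, -0.0379,  0.004 ]]))]
vial_yellow [([402.7, 307.1, 14.8, 22.5], 0.55, array([[ 0.6235, -0.1713,  0.05  ]]))]
  lm [([397.8, 296.0], 0.68, array([[ 0.6295, -0.1812,  0.004 ]]))]
vial_blue [([402.9, 277.2, 12.3, 20.4], 0.78, array([[ 0.6181, -0.1382,  0.05  ]]))]
  lm [([396.7, 266.2], 0.68, array([[ 0.6222, -0.1447,  0.004 ]]))]
vial_red [([400.8, 245.1, 19.0, 24.2], 0.84, array([[ 0.6104, -0.105 ,  0.05  ]]))]
  lm [([393.0, 231.1], 0.65, array([[ 0.6115, -0.1044,  0.004 ]]))]
vial_green [([399.3, 212.1, 19.4, 19.9], 0.79, array([[ 0.6036, -0.0727,  0.05  ]]))]
  lm [([393.0, 203.8], 0.53, array([[ 0.6068, -0.0744,  0.004 ]]))]
cold_block [([394.0, 234.1, 58.3, 188.9], 0.93, array([[ 0.6064, -0.0997,  0.032 ]]))]
  lm [([395.6, 230.2], 0.67, array([[ 0.6152, -0.1042,  0.    ]]))]
carrier [([266.9, 143.6, 55.2, 219.4], 0.97, array([[ 0.4739, -0.0235,  0.032 ]]))]
  lm [([273.7, 148.9], 0.67, array([[ 0.4768, -0.0302,  0.    ]]))]
start_cap [([263.9, 26.9, 58.0, 30.6], 0.7, array([[0.4659, 0.074 , 0.032 ]]))]
  lm [([265.6, 32.5], 0.77, array([[0.4628, 0.0761, 0.    ]]))]
```

View pics/w1.png

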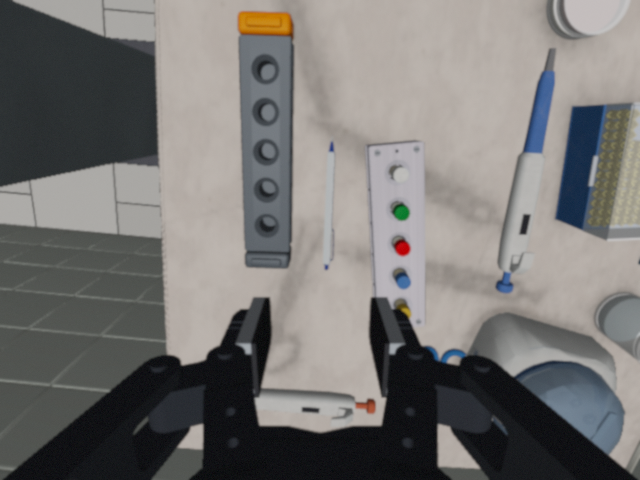

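Run:
```python
import pickle,cv2,numpy as np
p,s=pickle.load(open('w1.pkl','rb'))
im=p['image'][:,:,::-1]
a=cv2.resize(im[135:330,350:440],None,fx=3,fy=3,interpolation=cv2.INTER_CUBIC)
b=cv2.resize(im[5:275,230:305],None,fx=2.2,fy=2.2,interpolation=cv2.INTER_CUBIC)
c=np.zeros((600,450,3),np.uint8);c[:a.shape[0],:a.shape[1]]=a;c[:b.shape[0],280:280+b.shape[1]]=b
cv2.imwrite('pics/w1z.png',c)
```

```text
(no output)
```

View pics/w1z.png

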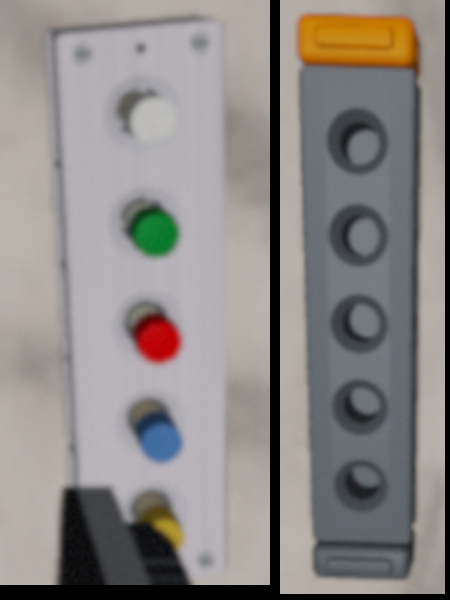

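```bash
cat > fit.py <<'E'
import numpy as np
def rfit(P,u):  # P(n,2) at y-coords u -> centre, yaw
    P=np.array(P);u=np.array(u,float);d=u-u.mean();
    v=(d[:,None]*P).sum(0)/(d**2).sum();sc=np.linalg.norm(v);v/=sc
    c=P.mean(0)-v*u.mean();res=P-(c+u[:,None]*v);return c,v,sc,res
E
python3 - <<'E'
import pickle
from h import *
from fit import *
p,s=pickle.load(open('w1.pkl','rb'))
A=onplane(p,[[400.7,174.7],[402,212.3],[403,248.3],[403.7,281.7]],.05,s)
B=onplane(p,[[265.5,69.5],[265.9,111.8],[265.9,152.3],[266.8,190],[266.8,225.9]],.032,s)
ua=[.072,.036,0,-.036]; ub=[.072,.036,0,-.036,-.072]
for P,u in((A,ua),(B,ub)):
    c,v,sc,r=rfit(P[:,:2],u);print(P.round(4)[:,:2].tolist(),'c',c.round(4),'v',v.round(4),'ang x',np.arctan2(-v[0],v[1]).round(4),'sc',sc.round(4),'res mm',(r*1e3).round(1).tolist())
q=read_camera('scene');save(q,'s1.png')
cv2.imwrite('pics/s1z.png',cv2.resize(q['image'][180:325,185:450,::-1],None,fx=3,fy=3,interpolation=cv2.INTER_CUBIC))
pickle.dump(q,open('s1.pkl','wb'))
E
```

```text
[[0.5992, -0.038], [0.6062, -0.0726], [0.6131, -0.108], [0.6197, -0.143]] c [ 0.613  -0.1081] v [-0.192   0.9814] ang x 0.1932 sc 0.9923 res mm [[0.0, -0.5], [0.1, 0.1], [0.1, 0.0], [-0.2, 0.4]]
[[0.4692, 0.0402], [0.4714, 0.0047], [0.4734, -0.0315], [0.4761, -0.0672], [0.478, -0.1035]] c [ 0.4736 -0.0315] v [-0.0621  0.9981] ang x 0.0621 sc 1.0001 res mm [[0.0, -0.2], [0.1, 0.2], [-0.2, -0.1], [0.3, 0.2], [-0.1, -0.1]]
```

View pics/s1z.png

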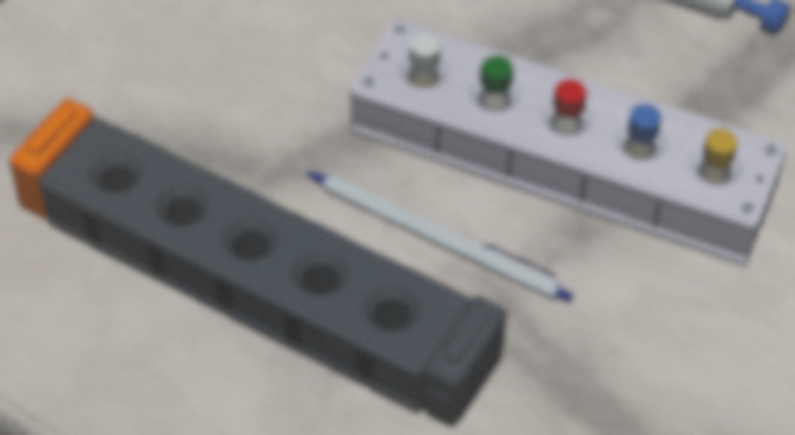

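Run:
```python
import pickle
from h import *
from fit import *
q=pickle.load(open('s1.pkl','rb'))
f=lambda L:[[185+x/3,180+y/3] for x,y in L]
A=onplane(q,f([(424,41),(497,68),(570,92),(645,118),(720,142)]),.05)
B=onplane(q,f([(116,176),(184,209),(250,242),(320,276),(392,312)]),.032)
u=[.072,.036,0,-.036,-.072]
for P in(A,B):
    c,v,sc,r=rfit(P[:,:2],u);print('c',c.round(4),'v',v.round(4),'ang x',np.arctan2(-v[0],v[1]).round(4),'sc',sc.round(4),'res mm',(r*1e3).round(1).tolist())
```

```text
c [ 0.6112 -0.1092] v [-0.1698  0.9855] ang x 0.1706 sc 1.001 res mm [[0.5, 0.7], [-0.5, -0.6], [-0.1, -0.2], [-0.3, -0.4], [0.5, 0.5]]
c [ 0.4708 -0.0328] v [-0.064  0.998] ang x 0.064 sc 0.9946 res mm [[-0.1, -0.0], [0.2, -0.8], [-0.1, 0.2], [0.1, 0.4], [-0.1, 0.3]]
```

```bash
cat >> h.py <<'E'
SB=dict(c=np.array([.613,-.1081]),yaw=.19)
SC=dict(c=np.array([.4736,-.0315]),yaw=.0621)
U=[.072,.036,0,-.036,-.072]
def blk(i,z): 
    a=SB['yaw'];v=np.array([-np.sin(a),np.cos(a)]);p=SB['c']+U[i]*v;return (p[0],p[1],z,a)
def car(i,z):
    a=SC['yaw'];v=np.array([-np.sin(a),np.cos(a)]);p=SC['c']+U[i]*v;return (p[0],p[1],z,a)
E
python3 - <<'E'
from h import *
go(blk(0,.11))
E
```

```text
t 5.47 at [ 0.5303 -0.0797  0.25  ] w 0.5 F [-0.9  0.6 -0.4]
slide [3.54, 7.25, 14.01] rot [0.002, -0.0, -0.094] step mm 162
```

>>> play_rows --slide '[[3.5,7.2,14],[3.5,7.2,14],[3.5,7.2,14],[3.5,7.2,14],[3.5,7.2,14],[3.5,7.2,14],[3.5,7.2,14]]' --delta_rot '[[0,0,-0.09],[0,0,-0.09],[0,0,-0.09],[0,0,-0.09],[0,0,-0.09],[0,0,-0.09],[0,0,-0.09]]'

```text
time: 6.05
tool_pos: [0.5992, -0.0382, 0.1109]
tcp_rot: [2.005, 2.417, 0.002]
wrist_force: [0.3, -0.1, 0.8]
width: 0.505
```

```bash
cat > wl.py <<'E'
from h import *
import sys,pickle
s=read_state();p=read_camera('wrist');n=sys.argv[1];save(p,n+'.png');pickle.dump((p,s),open(n+'.pkl','wb'))
print(s['time'],s['tool_pos'].round(4),s['joint_vel'].round(3),s['wrist_force'].round(1),s['width'])
E
python3 wl.py w2
```

```text
6.05 [ 0.5992 -0.0382  0.1109] [-0.005 -0.038 -0.018  0.001 -0.004  0.001] [ 0.3 -0.1  0.8] 0.5048099951681306
```

View pics/w2.png

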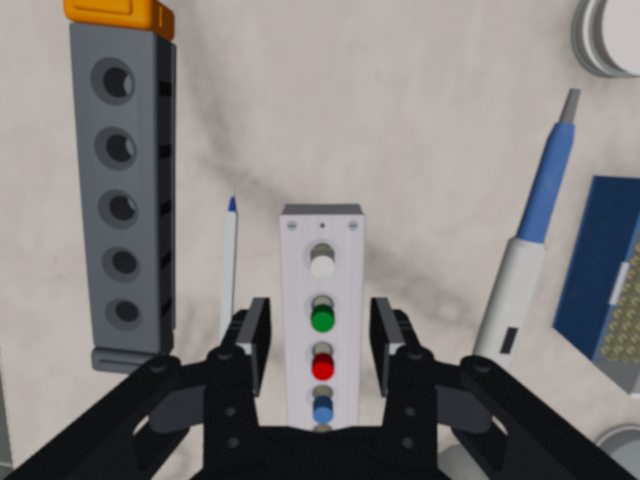

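Run:
```python
import pickle
from h import *
from fit import *
p,s=pickle.load(open('w2.pkl','rb'))
im=p['image'][:,:,::-1]
cv2.imwrite('pics/w2z.png',np.hstack([cv2.resize(im[200:430,270:375],(315,690))[:600],cv2.resize(im[40:380,60:190],(229,600))]))
hsv=cv2.cvtColor(im[:,:,:].copy(),cv2.COLOR_BGR2HSV)
```

```text
(no output)
```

View pics/w2z.png

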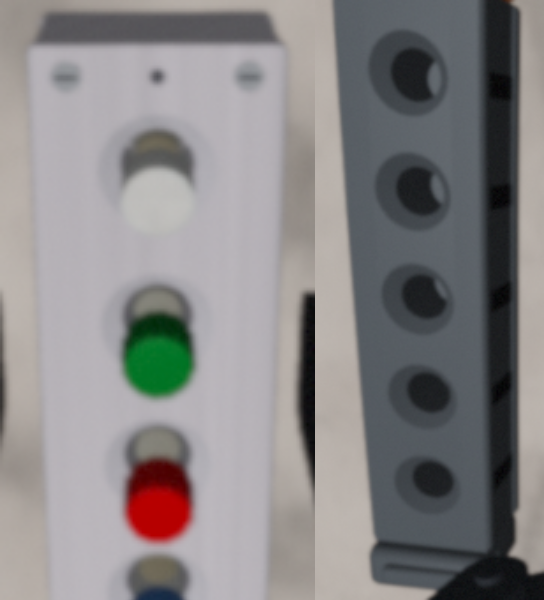

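Run:
```python
import pickle
from h import *
from fit import *
p,s=pickle.load(open('w2.pkl','rb'))
A=onplane(p,[[322.3,267],[322.7,320],[323,369.7]],.05,s)
B=onplane(p,[[112.8,81.4],[115.1,148.2],[118.5,209.4],[121.3,265],[124.1,315.4]],.032,s)
for P,u in((A,U[:3]),(B,U)):
    c,v,sc,r=rfit(P[:,:2],u);print('c',c.round(4),'ang x',np.arctan2(-v[0],v[1]).round(4),'sc',sc.round(4),'res mm',(r*1e3).round(1).tolist())
go(blk(0,.043))
```

```text
c [ 0.6136 -0.1079] ang x 0.1945 sc 0.984 res mm [[0.2, -0.8], [-0.1, 0.5], [-0.1, 0.3]]
c [ 0.4736 -0.0315] ang x 0.0656 sc 1.005 res mm [[0.1, 0.1], [-0.2, 0.3], [0.1, 0.2], [0.0, -0.1], [0.0, -0.5]]
t 6.1 at [ 0.5999 -0.0384  0.1122] w 0.499 F [ 0.1 -0.2 -0.8]
slide [0.11, -0.06, 6.92] rot [0.004, 0.001, -0.004] step mm 69
```

>>> play_rows --slide '[[0.1,0,4],[0.1,0,6],[0.1,0,6.9],[0.1,0,6.9],[0.1,0,6.9]]' --delta_rot '[[0,0,0],[0,0,0],[0,0,0],[0,0,0],[0,0,0]]'

```text
time: 6.52
tool_pos: [0.6009, -0.0379, 0.045]
tcp_rot: [2.003, 2.413, 0.006]
wrist_force: [-0.4, 0.8, 0.5]
width: 0.499
```

>>> play_rows --slide '[[0,0,0],[0,0,0],[0,0,0],[0,0,0],[0,0,0],[0,0,0]]' --delta_rot '[[0,0,0],[0,0,0],[0,0,0],[0,0,0],[0,0,0],[0,0,0]]' --hand 0 --force 30

```text
time: 7.02
tool_pos: [0.6028, -0.0382, 0.0475]
tcp_rot: [2.001, 2.41, 0.01]
wrist_force: [-1.2, 0.3, 7.9]
width: 0.154
```

```bash
python3 wl.py w3
python3 - <<'E'
from h import *
go(blk(0,.11))
E
```

```text
7.0167 [ 0.6028 -0.0382  0.0475] [ 0.001 -0.001 -0.    -0.     0.    -0.001] [-1.2  0.3  7.9] 0.15380621405531933
t 7.07 at [ 0.6029 -0.0382  0.0475] w 0.153 F [-1.1 -0.8  7.1]
slide [0.12, -0.26, -6.25] rot [0.01, 0.003, -0.005] step mm 63
```

View pics/w3.png

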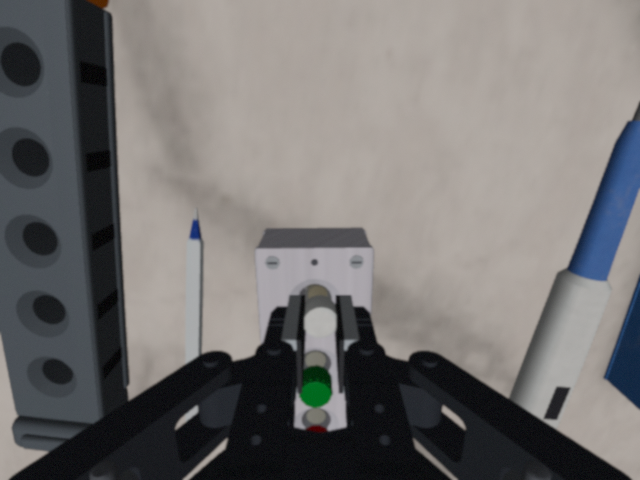

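>>> play_rows --slide '[[0.05,-0.15,-0.5],[0.1,-0.25,-2],[0.1,-0.25,-4],[0.1,-0.25,-6.2],[0.1,-0.25,-6.2],[0.1,-0.25,-6.2]]' --delta_rot '[[0.005,0.002,0],[0.01,0.003,0],[0.01,0.003,0],[0.01,0.003,0],[0.01,0.003,0],[0.01,0.003,0]]'

```text
time: 7.57
tool_pos: [0.6012, -0.0377, 0.1117]
tcp_rot: [2.004, 2.415, 0.005]
wrist_force: [-0.5, -0.1, -0.9]
width: 0.153
```

```bash
python3 wl.py w4
python3 - <<'E'
from h import *
q=read_camera('scene');save(q,'s4.png')
cv2.imwrite('pics/s4z.png',cv2.resize(q['image'][100:300,200:500,::-1],None,fx=2.6,fy=2.6,interpolation=cv2.INTER_CUBIC))
q=read_camera('side')
cv2.imwrite('pics/d4z.png',cv2.resize(q['image'][150:330,200:440,::-1],None,fx=3,fy=3,interpolation=cv2.INTER_CUBIC))
E
```

```text
7.5667 [ 0.6012 -0.0377  0.1117] [-0.001  0.03   0.042 -0.001 -0.004  0.   ] [-0.5 -0.1 -0.9] 0.15276887950290147
```

View pics/w4.png

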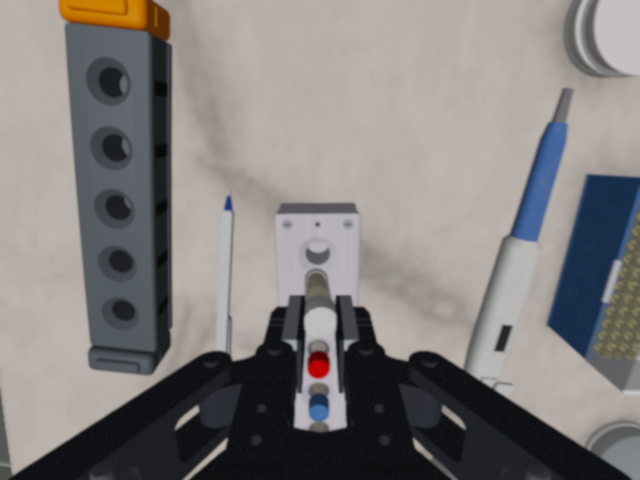

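View pics/s4z.png

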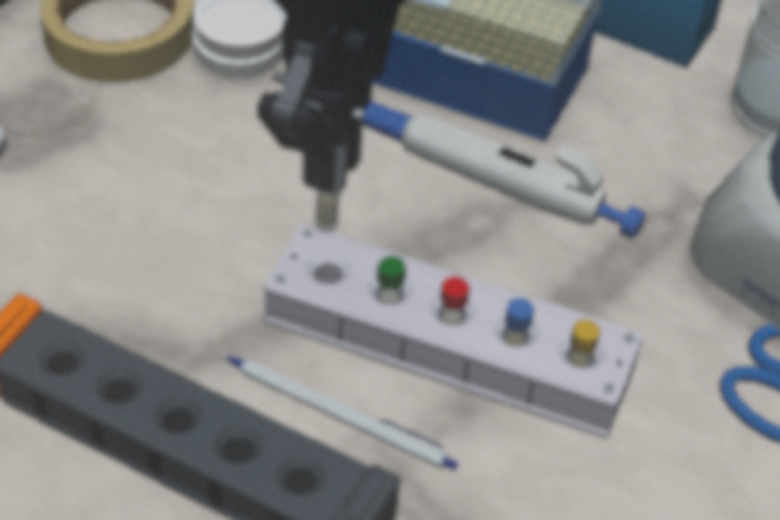

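View pics/d4z.png

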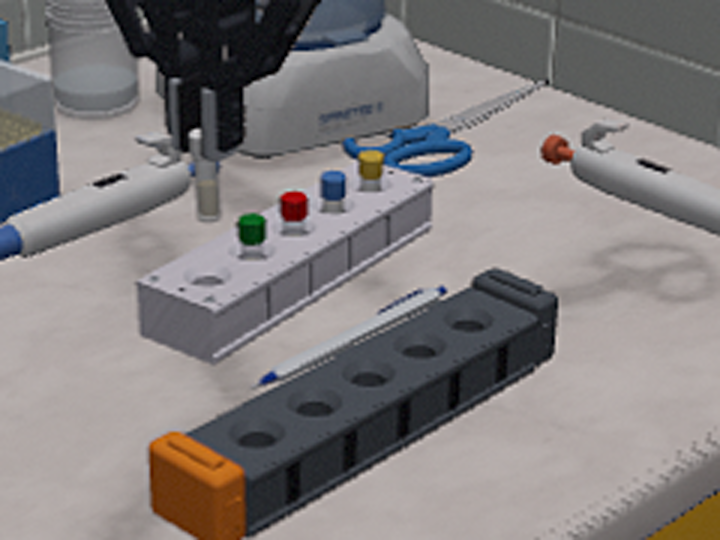

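Run:
```python
import pickle
from h import *
p,s=pickle.load(open('w4.pkl','rb'))
cv2.imwrite('pics/w4z.png',cv2.resize(p['image'][200:360,260:380,::-1],None,fx=3.7,fy=3.7,interpolation=cv2.INTER_CUBIC))
M=np.array(p['hand_eye']);print(M.round(4).tolist())
def proj(P):
    c=np.linalg.inv(M)@np.r_[P,1];x,y=c[0]/-c[2],-c[1]/-c[2];k=1+p['k1']*(x*x+y*y);f=K(p)[0,0];return (p['cx']+f*k*x,p['cy']+f*k*y)
# vial with cap top at tool z: TCP .0475 when cap top .050 -> tool z=-.0025 ; foot +.0435
for z in(-.0025,.0095,.0435):print(z,proj([0,0,z]))
```

```text
[[0.0, 0.95, 0.3121, 0.0797], [1.0, -0.0001, 0.0003, -0.0007], [0.0003, 0.3121, -0.95, -0.1345], [0.0, 0.0, 0.0, 1.0]]
-0.0025 (np.float64(321.7712426252676), np.float64(325.0244901264016))
0.0095 (np.float64(321.6470971520537), np.float64(310.7190058160091))
0.0435 (np.float64(321.3736827460062), np.float64(279.25617232390755))
```

View pics/w4z.png

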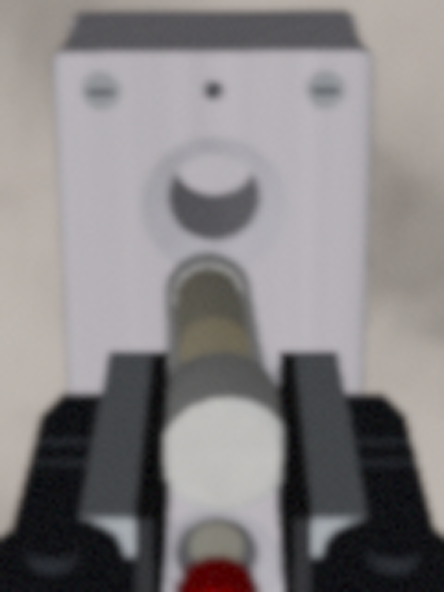

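Run:
```python
from h import *
x,y,z,a=car(0,.115)
go((x+.0008,y-.0005,z,a),(x+.0008,y-.0005,.0485,a))
```

```text
t 7.72 at [ 0.5985 -0.0374  0.1083] w 0.153 F [-0.2  0.2 -0.7]
slide [9.97, -11.21, -0.65] rot [-0.002, -0.001, 0.123] step mm 150
slide [9.96, -11.2, 6.0] rot [-0.002, -0.001, 0.123] step mm 66
```

>>> play_rows --slide '[[10,-11.2,-0.6],[10,-11.2,-0.6],[10,-11.2,-0.6],[10,-11.2,-0.6],[10,-11.2,-0.6],[10,-11.2,-0.6],[10,-11.2,-0.6]]' --delta_rot '[[-0.02,0,0.05],[-0.04,0,0.12],[-0.05,0,0.12],[-0.05,0,0.12],[-0.05,0,0.12],[-0.05,0,0.12],[-0.05,0,0.12]]'

```text
time: 8.3
tool_pos: [0.4702, 0.0401, 0.1142]
tcp_rot: [2.126, 2.271, 0.058]
wrist_force: [0.5, 0.7, 0.2]
width: 0.151
```

```bash
python3 wl.py w5
python3 - <<'E'
from h import *
import pickle
p,s=pickle.load(open('w5.pkl','rb'))
cv2.imwrite('pics/w5z.png',cv2.resize(p['image'][200:360,260:380,::-1],None,fx=3.7,fy=3.7,interpolation=cv2.INTER_CUBIC))
q=read_camera('scene')
cv2.imwrite('pics/s5z.png',cv2.resize(q['image'][100:300,150:450,::-1],None,fx=2.6,fy=2.6,interpolation=cv2.INTER_CUBIC))
x,y,z,a=car(0,.115)
go((x+.0008,y-.0005,z,a),(x+.0008,y-.0005,.0485,a))
E
```

```text
8.3 [0.4702 0.0401 0.1142] [-0.011  0.015 -0.03  -0.     0.002  0.001] [0.5 0.7 0.2] 0.15097316697821933
t 8.4 at [0.4711 0.0398 0.1145] w 0.15 F [ 0.3  0.9 -0.3]
slide [0.02, -0.11, -0.05] rot [0.049, -0.004, 0.003] step mm 1
slide [-0.01, -0.44, 6.59] rot [0.049, -0.004, 0.003] step mm 66
```

View pics/w5z.png

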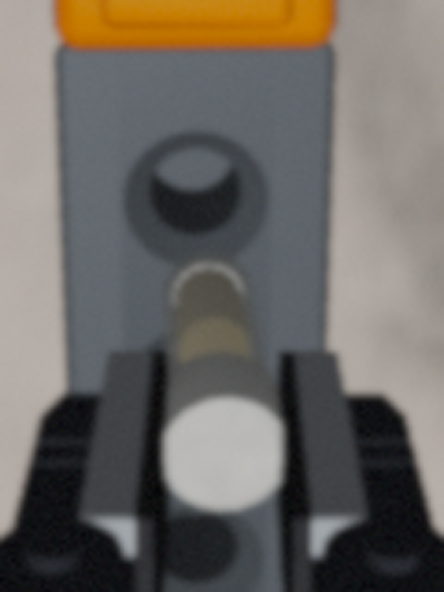

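View pics/s5z.png

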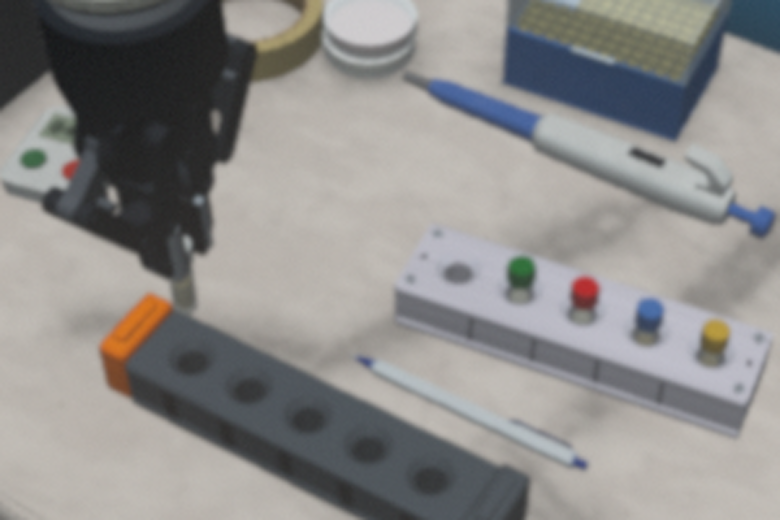

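>>> play_rows --slide '[[0,-0.2,2.5],[0,-0.3,4],[0,-0.38,5],[0,-0.42,5.8],[0,-0.44,6.4],[0,-0.44,6.5],[0,-0.44,6.5]]' --delta_rot '[[0,0,0],[0,0,0],[0,0,0],[0,0,0],[0,0,0],[0,0,0],[0,0,0]]'

```text
time: 8.98
tool_pos: [0.4701, 0.0398, 0.0493]
tcp_rot: [2.128, 2.269, 0.058]
wrist_force: [0.4, -0.2, -0.7]
width: 0.152
```

```bash
python3 wl.py w6
python3 - <<'E'
from h import *
import pickle
p,s=pickle.load(open('w6.pkl','rb'))
cv2.imwrite('pics/w6z.png',cv2.resize(p['image'][200:360,260:380,::-1],None,fx=3.7,fy=3.7,interpolation=cv2.INTER_CUBIC))
q=read_camera('side')
cv2.imwrite('pics/d6z.png',cv2.resize(q['image'][180:350,200:440,::-1],None,fx=3,fy=3,interpolation=cv2.INTER_CUBIC))
x,y,z,a=car(0,.115)
go((x+.0008,y-.0005,.0485,a))
E
```

```text
8.9833 [0.4701 0.0398 0.0493] [ 0.001 -0.018 -0.008  0.001  0.007  0.001] [ 0.4 -0.2 -0.7] 0.15213568007844436
t 9.08 at [0.4706 0.0399 0.0501] w 0.152 F [ 0.1  0.  -0.6]
slide [-0.0, -0.08, 0.15] rot [0.05, -0.004, 0.002] step mm 2
```

View pics/w6z.png

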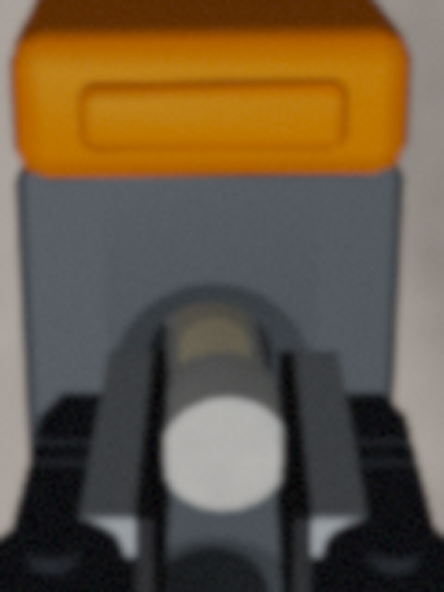

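View pics/d6z.png

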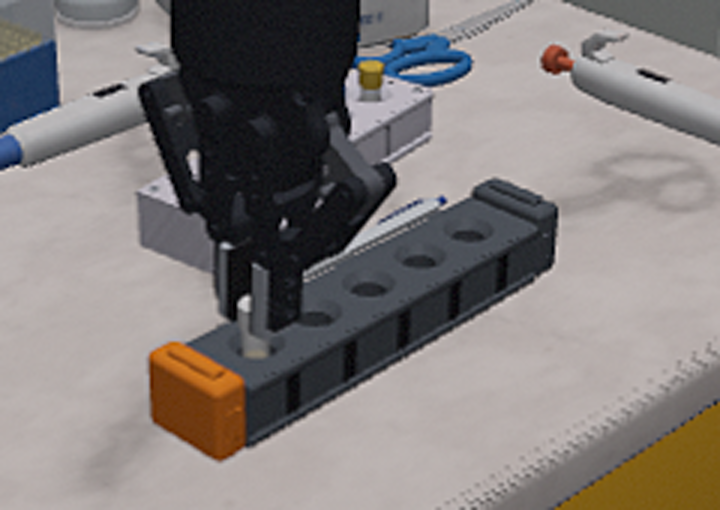

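>>> play_rows --slide '[[0,-0.05,0.2],[0,-0.05,0.2],[0,-0.05,0.2]]' --delta_rot '[[0,0,0],[0,0,0],[0,0,0]]'

```text
time: 9.33
tool_pos: [0.4706, 0.0399, 0.0485]
tcp_rot: [2.126, 2.268, 0.061]
wrist_force: [0.2, 1.1, 0.2]
width: 0.153
```

>>> play_rows --slide '[[0,0,0],[0,0,0],[0,0,0],[0,0,-1],[0,0,-3],[0,0,-6],[0,0,-9],[0,0,-9]]' --delta_rot '[[0,0,0],[0,0,0],[0,0,0],[0.05,0,0],[0.05,0,0],[0.05,0,0],[0.05,0,0],[0.05,0,0]]' --hand 0.45

```text
time: 10.0
tool_pos: [0.4704, 0.0395, 0.1445]
tcp_rot: [2.144, 2.288, 0.016]
wrist_force: [1.3, 0.4, 1.1]
width: 0.448
```

```bash
python3 wl.py w7
python3 - <<'E'
from h import *
go(blk(4,.12),blk(4,.047))
E
```

```text
10.0 [0.4704 0.0395 0.1445] [-0.002  0.04   0.042 -0.003 -0.085  0.   ] [1.3 0.4 1.1] 0.4482899241495325
t 10.05 at [0.4692 0.0394 0.1422] w 0.449 F [ 0.8  0.1 -0.3]
slide [-22.81, 14.27, 2.28] rot [0.009, -0.003, -0.125] step mm 270
slide [-22.83, 14.2, 9.58] rot [0.009, -0.003, -0.125] step mm 73
```

View pics/w7.png

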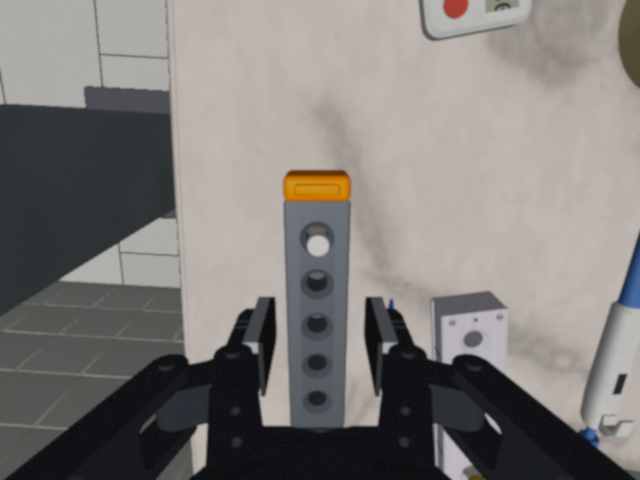

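>>> play_rows --slide '[[-22.8,14.3,2.3],[-22.8,14.3,2.3],[-22.8,14.3,2.3],[-22.8,14.3,2.3],[-22.8,14.3,2.3],[-22.8,14.3,2.3],[-22.8,14.3,2.3],[-22.8,14.3,2.3],[-22.8,14.3,2.3],[-22.8,14.3,2.3]]' --delta_rot '[[0,0,-0.05],[0,0,-0.1],[0.01,0,-0.12],[0.01,0,-0.12],[0.01,0,-0.12],[0.01,0,-0.12],[0.01,0,-0.12],[0.01,0,-0.12],[0.01,0,-0.12],[0.01,0,-0.12]]'

```text
time: 10.88
tool_pos: [0.6256, -0.178, 0.1182]
tcp_rot: [-2.004, -2.412, -0.001]
wrist_force: [0.3, -0.5, -0.3]
width: 0.451
```

```bash
python3 wl.py w8
python3 - <<'E'
from h import *
import pickle
p,s=pickle.load(open('w8.pkl','rb'))
cv2.imwrite('pics/w8z.png',cv2.resize(p['image'][180:380,240:400,::-1],None,fx=3,fy=3,interpolation=cv2.INTER_CUBIC))
x,y,z,a=blk(4,.048)
go((x+.0007,y,z,a))
E
```

```text
10.8833 [ 0.6256 -0.178   0.1182] [ 0.015 -0.021  0.012 -0.002  0.001 -0.001] [ 0.3 -0.5 -0.3] 0.4505338878840985
t 10.93 at [ 0.6256 -0.1776  0.1186] w 0.448 F [-0.6 -0.4  0.3]
slide [-0.18, 0.17, 7.06] rot [-0.003, -0.004, -0.005] step mm 71
```

View pics/w8z.png

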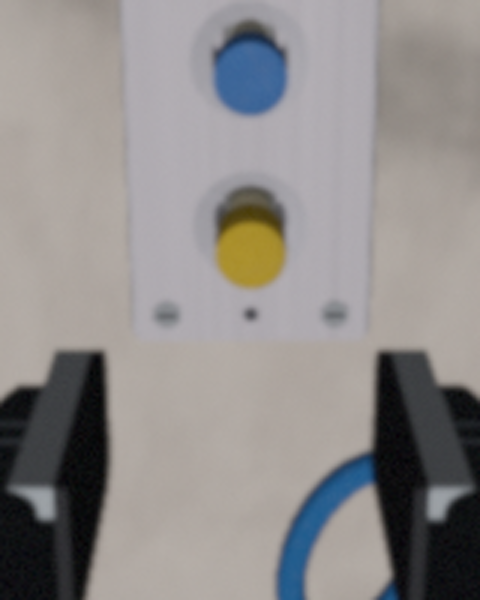

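Run:
```python
from h import *
import pickle
p,s=pickle.load(open('w8.pkl','rb'))
P=onplane(p,[[323.7,265],[323.3,205.2]],.05,s);print(P,blk(4,0),blk(3,0))
T=T_tool(s);print(((P-T[:3,3])@T[:3,:3]*1e3).round(1))
```

```text
[[ 0.62707028 -0.17926921  0.05      ]
 [ 0.62005457 -0.14356907  0.05      ]] (np.float64(0.626597840438308), np.float64(-0.17880430492844346), 0, 0.19) (np.float64(0.6197989202191541), np.float64(-0.14345215246422172), 0, 0.19)
[[-1.8  1.5 68.2]
 [34.6  1.1 68.4]]
```

>>> play_rows --slide '[[-0.15,0.2,3],[-0.2,0.2,5.5],[-0.2,0.2,6.6],[-0.2,0.2,7],[-0.2,0.2,7],[-0.2,0.2,7]]' --delta_rot '[[0,0,0],[0,0,0],[0,0,0],[0,0,0],[0,0,0],[0,0,0]]'

```text
time: 11.43
tool_pos: [0.6282, -0.1786, 0.0497]
tcp_rot: [-2.003, -2.415, -0.002]
wrist_force: [-0.2, 0.0, -0.9]
width: 0.446
```

>>> play_rows --slide '[[0,0,0],[0,0,0],[0,0,0],[0,0,0],[0,0,0],[0,0,0]]' --delta_rot '[[0,0,0],[0,0,0],[0,0,0],[0,0,0],[0,0,0],[0,0,0]]' --hand 0 --force 20

```text
time: 11.93
tool_pos: [0.6297, -0.1792, 0.0516]
tcp_rot: [-2.005, -2.417, -0.004]
wrist_force: [-0.5, 0.8, 6.9]
width: 0.152
```

```bash
python3 wl.py w9
python3 - <<'E'
from h import *
go(blk(4,.12))
E
```

```text
11.9333 [ 0.6297 -0.1792  0.0516] [-0.001 -0.001 -0.001 -0.002 -0.     0.001] [-0.5  0.8  6.9] 0.15203806189687938
t 11.98 at [ 0.6297 -0.1792  0.0516] w 0.155 F [ 0.4 -0.5  5.6]
slide [0.11, -0.28, -6.84] rot [0.001, -0.002, -0.004] step mm 68
```

Run:
```python
from h import *
x,y,z,a=car(1,.118)
go(blk(4,.12),(x+.0008,y-.0005,z,a))
```

```text
t 11.98 at [ 0.6297 -0.1792  0.0516] w 0.155 F [ 0.4 -0.5  5.6]
slide [0.11, -0.28, -6.84] rot [0.001, -0.002, -0.004] step mm 68
slide [20.92, -12.09, -6.61] rot [0.001, -0.002, 0.124] step mm 239
```

>>> play_rows --slide '[[0,-0.2,-0.8],[0,-0.2,-3],[0,-0.2,-6.8],[0,-0.2,-6.8],[20.9,-12.1,-6.6],[20.9,-12.1,-6.6],[20.9,-12.1,-6.6],[20.9,-12.1,-6.6],[20.9,-12.1,-6.6],[20.9,-12.1,-6.6],[20.9,-12.1,-6.6],[20.9,-12.1,-6.6]]' --delta_rot '[[0,0,0],[0,0,0],[0,0,0],[0,0,0],[0,0,0.04],[0,0,0.08],[0,0,0.12],[0,0,0.12],[0,0,0.12],[0,0,0.12],[0,0,0.12],[0,0,0.12]]'

```text
time: 12.98
tool_pos: [0.471, 0.0047, 0.1182]
tcp_rot: [-2.144, -2.296, -0.004]
wrist_force: [0.6, 0.7, 0.2]
width: 0.15
```

```bash
cat > chk.py <<'E'
import sys,pickle,os
n=sys.argv[1];i=int(sys.argv[2])
os.system('python3 wl.py '+n)
from h import *
p,s=pickle.load(open(n+'.pkl','rb'))
cv2.imwrite('pics/'+n+'z.png',cv2.resize(p['image'][200:360,260:380,::-1],None,fx=3.7,fy=3.7,interpolation=cv2.INTER_CUBIC))
x,y,z,a=car(i,.115)
go((x+.0008,y-.0005,z,a),(x+.0008,y-.0005,.05,a))
E
python3 chk.py w10 1
```

```text
12.9833 [0.471  0.0047 0.1182] [-0.032  0.031 -0.053 -0.008 -0.016 -0.006] [0.6 0.7 0.2] 0.15040143890780994
t 13.03 at [0.4724 0.0039 0.1186] w 0.155 F [ 0.3 -1.1  0.5]
slide [0.01, -0.03, 0.36] rot [0.003, -0.001, 0.005] step mm 4
slide [-0.0, -0.05, 6.86] rot [0.003, -0.001, 0.005] step mm 65
```

View pics/w10z.png

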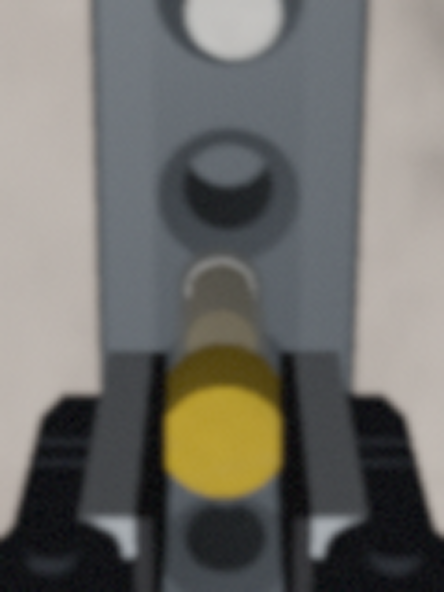

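>>> play_rows --slide '[[0,0.03,3],[0,0.05,5],[0,0.05,6.2],[0,0.05,6.6],[0,0.05,6.6],[0,0.05,6.6],[0,0.05,6.6]]' --delta_rot '[[0,0,0],[0,0,0],[0,0,0],[0,0,0],[0,0,0],[0,0,0],[0,0,0]]'

```text
time: 13.62
tool_pos: [0.4736, 0.0035, 0.053]
tcp_rot: [2.145, 2.293, 0.005]
wrist_force: [-1.3, -0.6, 0.1]
width: 0.155
```

```bash
python3 chk.py w11 1
```

```text
13.6167 [0.4736 0.0035 0.053 ] [ 0.003 -0.009  0.004  0.001 -0.004  0.002] [-1.3 -0.6  0.1] 0.1548788363557187
t 13.67 at [0.4736 0.0036 0.0531] w 0.151 F [-1.1  0.7 -0.2]
slide [0.05, -0.12, -6.19] rot [0.003, -0.001, 0.005] step mm 62
slide [0.04, -0.14, 0.31] rot [0.003, -0.001, 0.005] step mm 65
```

View pics/w11z.png

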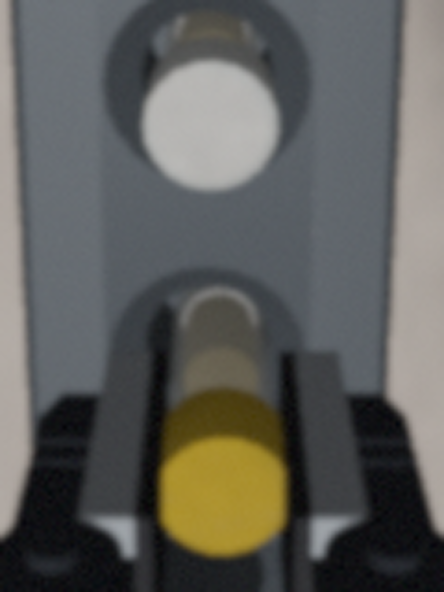

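>>> play_rows --slide '[[0.05,-0.05,-1],[0.05,-0.15,-2.5],[0.05,-0.15,-2.5],[0.05,-0.15,-2.5]]' --delta_rot '[[0,0,0],[0,0,0],[0,0,0],[0,0,0]]'

```text
time: 14.0
tool_pos: [0.474, 0.0039, 0.0801]
tcp_rot: [2.142, 2.291, 0.01]
wrist_force: [-0.3, -0.6, -0.5]
width: 0.15
```

```bash
python3 chk.py w12 1
python3 - <<'E'
from h import *
q=read_camera('side')
cv2.imwrite('pics/d12z.png',cv2.resize(q['image'][180:350,200:440,::-1],None,fx=3,fy=3,interpolation=cv2.INTER_CUBIC))
E
```

```text
14.0 [0.474  0.0039 0.0801] [ 0.     0.019  0.026  0.001 -0.002 -0.   ] [-0.3 -0.6 -0.5] 0.15027783896992175
t 14.05 at [0.473  0.0039 0.0792] w 0.156 F [-0.5 -0.3 -0.3]
slide [0.01, -0.07, -3.58] rot [0.006, -0.001, 0.005] step mm 36
slide [0.0, -0.11, 2.92] rot [0.006, -0.001, 0.005] step mm 65
```

View pics/w12z.png

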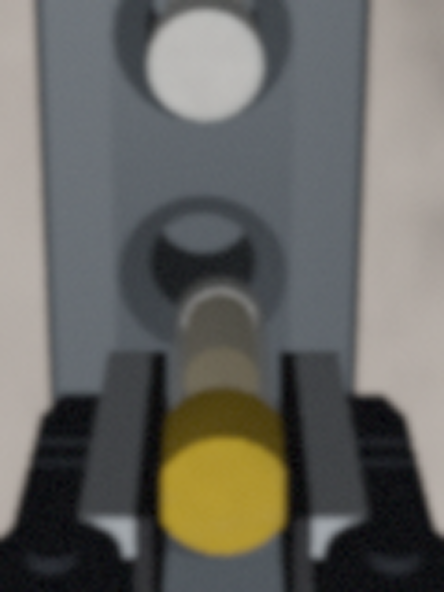

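View pics/d12z.png

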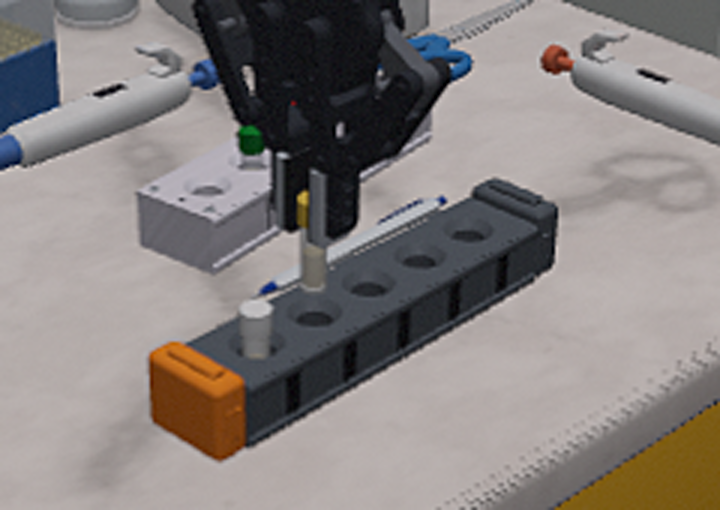

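>>> play_rows --slide '[[0,-0.22,0],[0,-0.22,0],[0,-0.22,0]]' --delta_rot '[[0.006,0,0],[0.006,0,0],[0.006,0,0]]'

```text
time: 14.35
tool_pos: [0.4697, 0.0039, 0.0779]
tcp_rot: [-2.144, -2.293, 0.002]
wrist_force: [0.2, -0.2, -0.1]
width: 0.152
```

```bash
python3 chk.py w13 1
```

```text
14.35 [0.4697 0.0039 0.0779] [-0.001  0.002 -0.002 -0.002 -0.003 -0.   ] [ 0.2 -0.2 -0.1] 0.15160328025709213
t 14.4 at [0.4698 0.0039 0.078 ] w 0.152 F [-0.3 -0.4  0.2]
slide [-0.01, 0.23, -3.71] rot [-0.002, -0.001, 0.005] step mm 37
slide [-0.01, 0.25, 2.79] rot [-0.002, -0.001, 0.005] step mm 65
```

View pics/w13z.png

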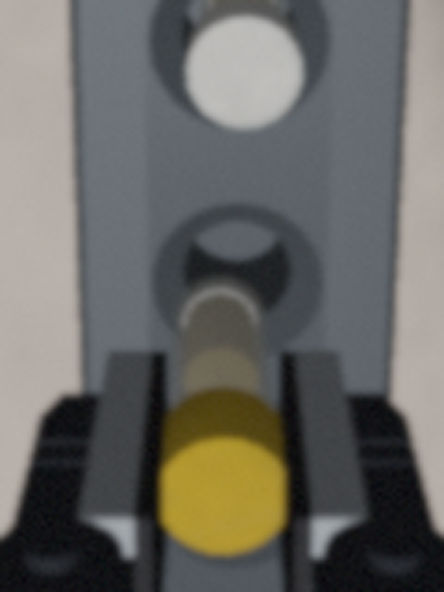

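>>> play_rows --slide '[[0,0.2,0],[0,0.23,0.2],[0,0.23,0.4],[0,0.23,0.4]]' --delta_rot '[[0,0,0],[0,0,0],[0,0,0],[0,0,0]]'

```text
time: 14.73
tool_pos: [0.4716, 0.0041, 0.0733]
tcp_rot: [-2.144, -2.292, 0.003]
wrist_force: [-0.1, -0.2, -0.3]
width: 0.151
```

```bash
python3 chk.py w14 1
```

```text
14.7333 [0.4716 0.0041 0.0733] [ 0.002 -0.006 -0.003  0.001  0.009 -0.001] [-0.1 -0.2 -0.3] 0.15060594642190542
t 14.78 at [0.4717 0.0041 0.0735] w 0.151 F [ 0.5 -0.6 -0.8]
slide [-0.01, 0.04, -4.15] rot [-0.003, -0.001, 0.005] step mm 42
slide [-0.02, 0.06, 2.35] rot [-0.003, -0.001, 0.005] step mm 65
```

View pics/w14z.png

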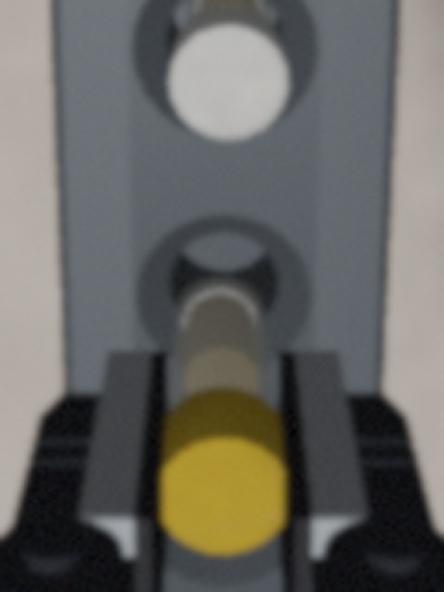

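Run:
```python
from h import *
import pickle
p,s=pickle.load(open('w14.pkl','rb'));T=T_tool(s)
def tool(px,z):
    P=onplane(p,[px],z,s);return ((P-T[:3,3])@T[:3,:3]*1e3).round(1)
print('well',tool([320.5,277],.032))
for zf in(.032,.036,.040): print('foot far edge',zf,tool([319.2,277.6],zf))
for zt in(.078,.082,.086): print('captop',zt,tool([320.3,334.3],zt))
q,s2=pickle.load(open('w10.pkl','rb'));p,s=q,s2;T=T_tool(s)
for zt in(.115,.117,.119): print('w10 captop',zt,tool([320.2,319.7],zt))
for zf in(.067,.07,.073): print('w10 foot far',zf,tool([319.7,269.7],zf))
```

```text
well [[ 2.2 -0.4 41.3]]
foot far edge 0.032 [[ 1.8 -1.1 41.3]]
foot far edge 0.036 [[ 3.6 -1.1 37.4]]
foot far edge 0.04 [[ 5.4 -1.1 33.4]]
captop 0.078 [[-3.1 -0.5 -4.7]]
captop 0.082 [[-0.6 -0.5 -8.7]]
captop 0.086 [[  2.   -0.6 -12.7]]
w10 captop 0.115 [[-0.9 -0.6  3.2]]
w10 captop 0.117 [[ 0.3 -0.6  1.2]]
w10 captop 0.119 [[ 1.4 -0.6 -0.8]]
w10 foot far 0.067 [[ 2.2 -0.8 51.2]]
w10 foot far 0.07 [[ 3.5 -0.8 48.2]]
w10 foot far 0.073 [[ 4.7 -0.8 45.2]]
```

>>> play_rows --slide '[[0.3,0.05,0],[0.3,0.05,0.3],[0.3,0.05,0.6],[0.3,0.05,0.6]]' --delta_rot '[[0,0,0],[0,0,0],[0,0,0],[0,0,0]]'

```text
time: 15.12
tool_pos: [0.4713, 0.0072, 0.0667]
tcp_rot: [-2.143, -2.292, 0.004]
wrist_force: [-0.6, 0.1, -0.3]
width: 0.15
```

```bash
python3 chk.py w15 1
python3 - <<'E'
from h import *
q=read_camera('side')
cv2.imwrite('pics/d15z.png',cv2.resize(q['image'][180:350,200:440,::-1],None,fx=3,fy=3,interpolation=cv2.INTER_CUBIC))
E
```

```text
15.1167 [0.4713 0.0072 0.0667] [-0.002 -0.005 -0.002 -0.001  0.011 -0.   ] [-0.6  0.1 -0.3] 0.15009348750476106
t 15.17 at [0.4715 0.0072 0.067 ] w 0.151 F [-0.6 -0.5  0.7]
slide [-0.32, 0.03, -4.8] rot [-0.004, -0.001, 0.005] step mm 48
slide [-0.33, 0.06, 1.7] rot [-0.004, -0.001, 0.005] step mm 65
```

View pics/w15z.png

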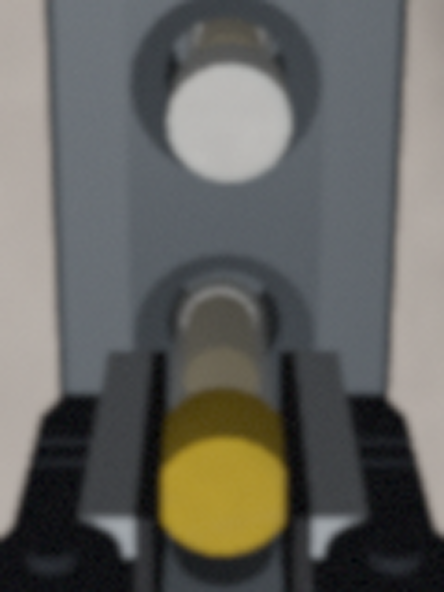

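View pics/d15z.png

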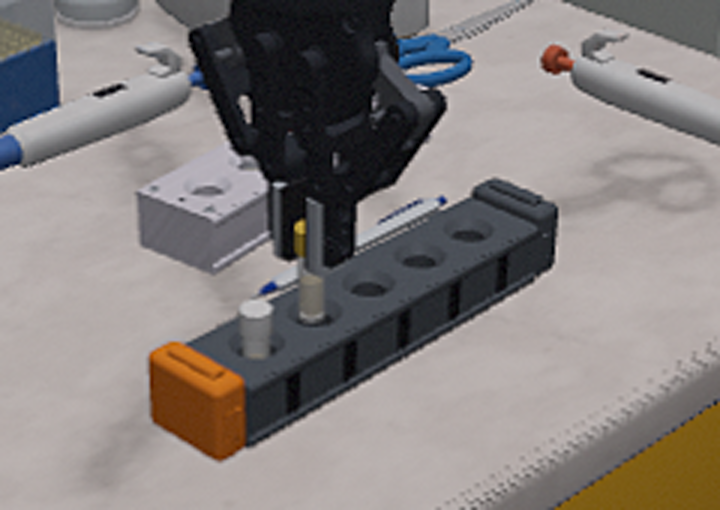

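>>> play_rows --slide '[[0,0.05,0.5],[0,0.05,1],[0,0.05,1.5],[0,0.05,1.9],[0,0.05,1.9]]' --delta_rot '[[0,0,0],[0,0,0],[0,0,0],[0,0,0],[0,0,0]]'

```text
time: 15.63
tool_pos: [0.4712, 0.0069, 0.0469]
tcp_rot: [-2.142, -2.291, 0.005]
wrist_force: [-0.1, -2.2, -0.6]
width: 0.154
```

```bash
python3 chk.py w16 1
python3 - <<'E'
from h import *
q=read_camera('side')
cv2.imwrite('pics/d16z.png',cv2.resize(q['image'][180:350,200:440,::-1],None,fx=3,fy=3,interpolation=cv2.INTER_CUBIC))
E
```

```text
15.6333 [0.4712 0.0069 0.0469] [-0.001 -0.008 -0.004 -0.001  0.019  0.002] [-0.1 -2.2 -0.6] 0.15351908531614758
t 15.68 at [0.4712 0.007  0.0472] w 0.152 F [ 0.2 -1.3 -1.2]
slide [-0.3, 0.03, -6.78] rot [-0.006, -0.001, 0.005] step mm 68
slide [-0.31, 0.07, -0.28] rot [-0.006, -0.001, 0.005] step mm 65
```

View pics/w16z.png

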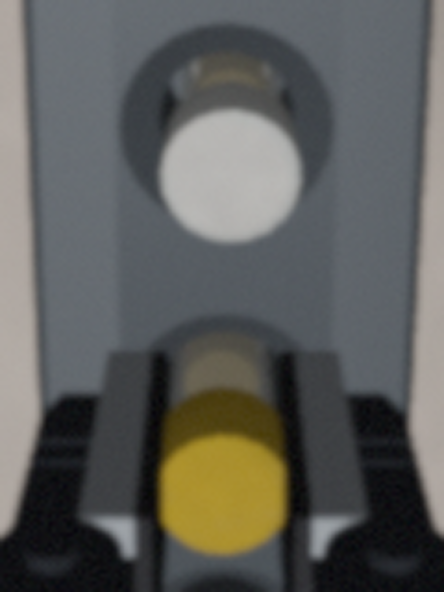

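View pics/d16z.png

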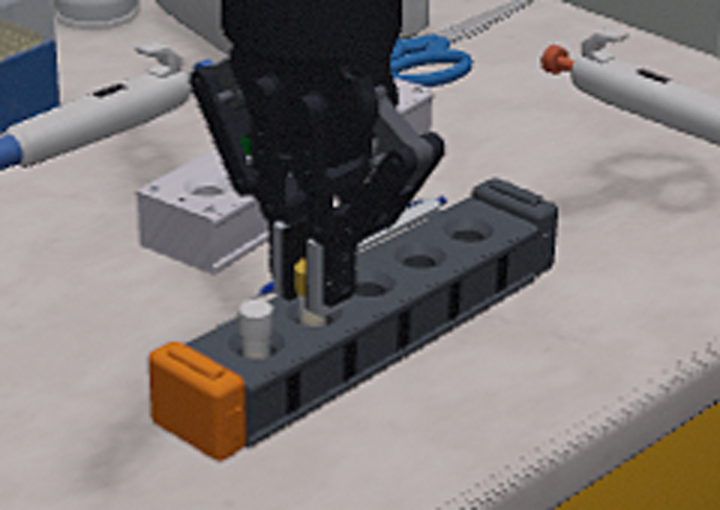

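>>> play_rows --slide '[[-0.1,0.02,0],[-0.15,0.02,0.2],[-0.15,0.02,0.3],[-0.15,0.02,0.3]]' --delta_rot '[[0,0,0],[0,0,0],[0,0,0],[0,0,0]]'

```text
time: 16.07
tool_pos: [0.4715, 0.0057, 0.0443]
tcp_rot: [-2.142, -2.291, 0.005]
wrist_force: [-0.4, -0.5, -0.7]
width: 0.152
```

>>> play_rows --slide '[[0,0,0],[0,0,0],[0,0,0],[0,0,-1],[0,0,-3],[0,0,-6],[0,0,-6]]' --delta_rot '[[0,0,0],[0,0,0],[0,0,0],[0,0,0],[0,0,0],[0,0,0],[0,0,0]]' --hand 0.4

```text
time: 16.65
tool_pos: [0.4761, 0.0055, 0.1103]
tcp_rot: [2.144, 2.293, 0.005]
wrist_force: [2.8, -0.1, 0.2]
width: 0.398
```

```bash
python3 wl.py w17
python3 - <<'E'
from h import *
q=read_camera('side')
cv2.imwrite('pics/d17z.png',cv2.resize(q['image'][180:350,200:440,::-1],None,fx=3,fy=3,interpolation=cv2.INTER_CUBIC))
x,y,z,a=blk(3,.09)
go((x,y,z,a))
E
```

```text
16.65 [0.4761 0.0055 0.1103] [-0.     0.029  0.025  0.001 -0.083  0.   ] [ 2.8 -0.1  0.2] 0.3977148799880016
t 16.75 at [0.4737 0.0056 0.1067] w 0.401 F [ 0.3 -0.7 -0.4]
slide [-15.85, 13.58, 1.64] rot [-0.001, -0.001, -0.123] step mm 209
```

View pics/w17.png

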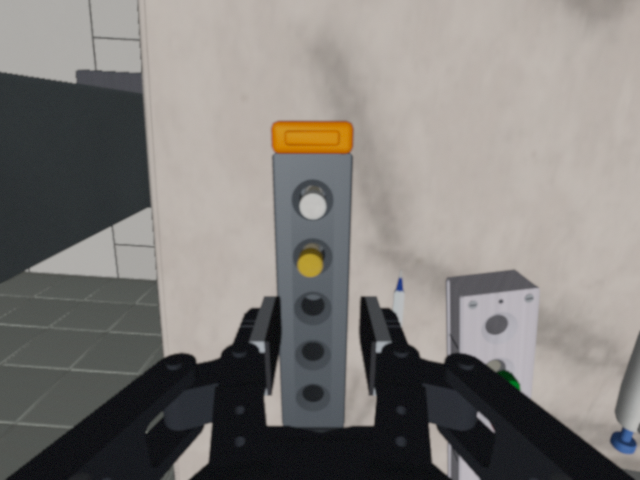

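View pics/d17z.png

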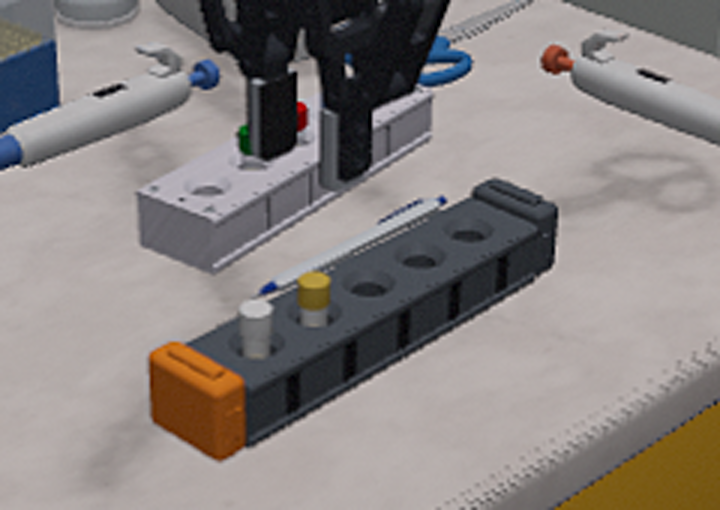

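>>> play_rows --slide '[[-15.9,13.6,1],[-15.9,13.6,1],[-15.9,13.6,1],[-15.9,13.6,1],[-15.9,13.6,1.6],[-15.9,13.6,1.6],[-15.9,13.6,1.6],[-15.9,13.6,1.6]]' --delta_rot '[[0,0,-0.05],[0,0,-0.1],[0,0,-0.12],[0,0,-0.12],[0,0,-0.12],[0,0,-0.12],[0,0,-0.12],[0,0,-0.12]]'

```text
time: 17.42
tool_pos: [0.6185, -0.1436, 0.0887]
tcp_rot: [-2.002, -2.414, 0.002]
wrist_force: [-0.3, 0.8, -0.2]
width: 0.4
```

```bash
python3 wl.py w18
python3 - <<'E'
from h import *
import pickle
p,s=pickle.load(open('w18.pkl','rb'))
cv2.imwrite('pics/w18z.png',cv2.resize(p['image'][180:380,240:400,::-1],None,fx=3,fy=3,interpolation=cv2.INTER_CUBIC))
x,y,z,a=blk(3,.046)
go((x+.0008,y,z,a))
E
```

```text
17.4167 [ 0.6185 -0.1436  0.0887] [ 0.02  -0.033  0.025 -0.001 -0.001  0.   ] [-0.3  0.8 -0.2] 0.40032521157407075
t 17.47 at [ 0.6183 -0.143   0.0892] w 0.396 F [-1.1 -0.9  0.5]
slide [-0.1, 0.24, 4.32] rot [-0.004, -0.003, -0.003] step mm 43
```

View pics/w18z.png

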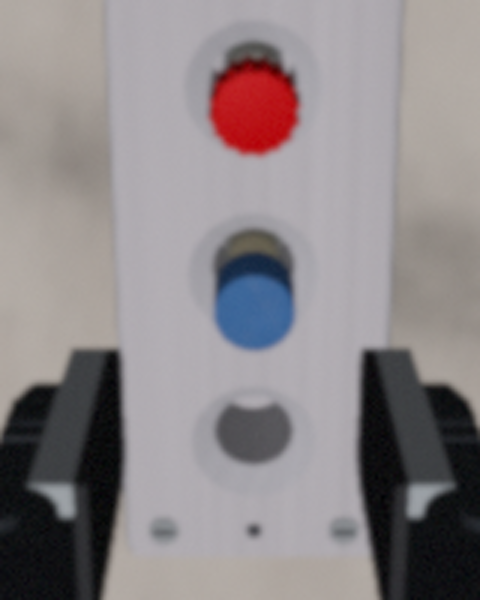

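>>> play_rows --slide '[[-0.05,0.1,2],[-0.1,0.12,3.5],[-0.1,0.12,4.3],[-0.1,0.12,4.3],[-0.1,0.12,4.3]]' --delta_rot '[[0,0,0],[0,0,0],[0,0,0],[0,0,0],[0,0,0]]'

```text
time: 17.88
tool_pos: [0.6185, -0.1427, 0.0462]
tcp_rot: [-2.0, -2.416, 0.002]
wrist_force: [-0.4, 0.3, 0.2]
width: 0.4
```

```bash
python3 wl.py w19
python3 - <<'E'
from h import *
import pickle
p,s=pickle.load(open('w19.pkl','rb'))
cv2.imwrite('pics/w19z.png',cv2.resize(p['image'][180:380,240:400,::-1],None,fx=3,fy=3,interpolation=cv2.INTER_CUBIC))
x,y,z,a=blk(3,.046)
go((x+.0008,y,z,a))
E
```

```text
17.8833 [ 0.6185 -0.1427  0.0462] [-0.004 -0.011 -0.03   0.002 -0.004  0.001] [-0.4  0.3  0.2] 0.3997691229366743
t 17.93 at [ 0.6194 -0.1431  0.047 ] w 0.398 F [ 0.7 -0.2 -0.7]
slide [-0.06, 0.11, 0.1] rot [-0.003, -0.003, -0.002] step mm 2
```

View pics/w19z.png

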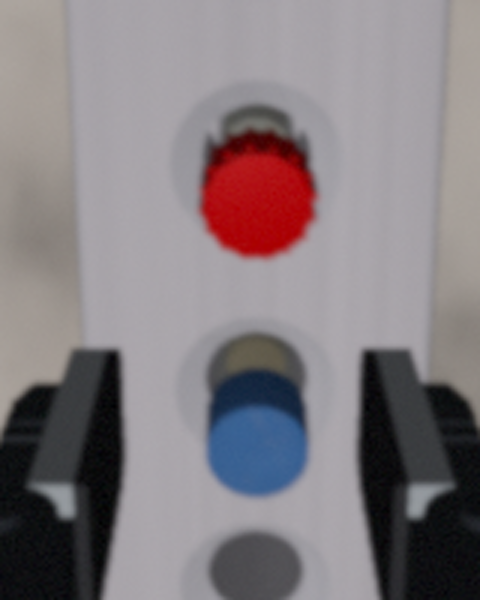

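>>> play_rows --slide '[[-0.03,0.12,0.05],[-0.05,0.15,0.05],[-0.05,0.15,0.05]]' --delta_rot '[[0,0,0],[0,0,0],[0,0,0]]'

```text
time: 18.18
tool_pos: [0.6219, -0.1434, 0.0477]
tcp_rot: [-2.002, -2.418, -0.0]
wrist_force: [0.1, -0.6, -0.1]
width: 0.399
```

>>> play_rows --slide '[[0,0,0],[0,0,0],[0,0,0],[0,0,0],[0,0,0],[0,0,0]]' --delta_rot '[[0,0,0],[0,0,0],[0,0,0],[0,0,0],[0,0,0],[0,0,0]]' --hand 0 --force 25

```text
time: 18.68
tool_pos: [0.6225, -0.1436, 0.0483]
tcp_rot: [-2.003, -2.419, -0.001]
wrist_force: [-0.2, -0.0, 4.4]
width: 0.153
```

```bash
python3 wl.py w20
python3 - <<'E'
from h import *
import pickle
p,s=pickle.load(open('w20.pkl','rb'))
cv2.imwrite('pics/w20z.png',cv2.resize(p['image'][180:380,240:400,::-1],None,fx=3,fy=3,interpolation=cv2.INTER_CUBIC))
go(blk(3,.11))
E
```

```text
18.6833 [ 0.6225 -0.1436  0.0483] [-0.    -0.001  0.     0.    -0.     0.   ] [-0.2 -0.   4.4] 0.15345208155987128
t 18.73 at [ 0.6225 -0.1436  0.0483] w 0.152 F [0.9 1.1 4.6]
slide [0.07, -0.27, -6.17] rot [-0.0, -0.001, -0.002] step mm 62
```

View pics/w20z.png

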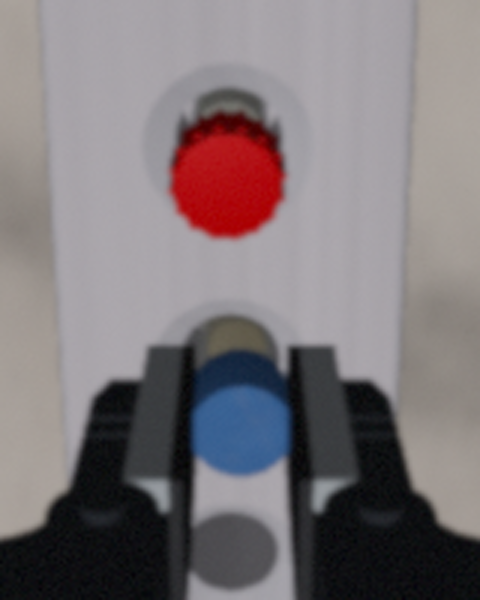

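```bash
sed -i 's/y-.0005/y+.0003/g' chk.py
python3 - <<'E'
from h import *
x,y,z,a=car(2,.112)
go((x+.0008,y+.0003,z,a))
E
```

```text
t 18.73 at [ 0.6225 -0.1436  0.0483] w 0.152 F [0.9 1.1 4.6]
slide [13.82, -12.45, -6.34] rot [-0.0, -0.001, 0.126] step mm 197
```

>>> play_rows --slide '[[0,-0.1,-0.5],[0,-0.12,-2],[0,-0.12,-5],[0,-0.12,-6.3],[13.8,-12.4,-6.3],[13.8,-12.4,-6.3],[13.8,-12.4,-6.3],[13.8,-12.4,-6.3],[13.8,-12.4,-6.3],[13.8,-12.4,-6.3],[13.8,-12.4,-6.3]]' --delta_rot '[[0,0,0],[0,0,0],[0,0,0],[0,0,0],[0,0,0.05],[0,0,0.1],[0,0,0.12],[0,0,0.12],[0,0,0.12],[0,0,0.12],[0,0,0.12]]'

```text
time: 19.65
tool_pos: [0.4742, -0.0308, 0.1116]
tcp_rot: [-2.143, -2.297, -0.001]
wrist_force: [0.5, 0.5, -0.2]
width: 0.155
```

```bash
python3 chk.py w21 2
```

```text
19.65 [ 0.4742 -0.0308  0.1116] [-0.02   0.03  -0.056 -0.003 -0.011 -0.001] [ 0.5  0.5 -0.2] 0.15502243856122616
t 19.7 at [ 0.4755 -0.0314  0.112 ] w 0.155 F [ 0.8 -0.4 -0.1]
slide [0.02, -0.11, -0.3] rot [0.001, -0.001, 0.006] step mm 3
slide [0.02, -0.12, 6.2] rot [0.001, -0.001, 0.006] step mm 65
```

View pics/w21z.png

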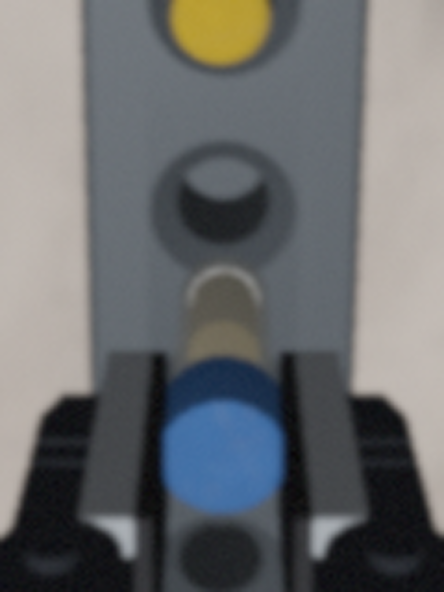

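>>> play_rows --slide '[[0.02,-0.1,1.5],[0.02,-0.1,2.7],[0.02,-0.1,2.7],[0.02,-0.1,2.7],[0.02,-0.1,2.7],[0.02,-0.1,2.7]]' --delta_rot '[[0,0,0],[0,0,0],[0,0,0],[0,0,0],[0,0,0],[0,0,0]]'

```text
time: 20.2
tool_pos: [0.4757, -0.0317, 0.0858]
tcp_rot: [2.144, 2.295, 0.003]
wrist_force: [0.4, -0.2, -0.0]
width: 0.154
```

```bash
python3 chk.py w22 2
```

```text
20.2 [ 0.4757 -0.0317  0.0858] [ 0.005 -0.007  0.005  0.001 -0.002  0.002] [ 0.4 -0.2 -0. ] 0.15433258673298408
t 20.25 at [ 0.4756 -0.0316  0.0858] w 0.152 F [-0.   0.   0.8]
slide [0.05, -0.11, -2.92] rot [0.003, -0.0, 0.006] step mm 29
slide [0.04, -0.13, 3.58] rot [0.003, -0.0, 0.006] step mm 65
```

View pics/w22z.png

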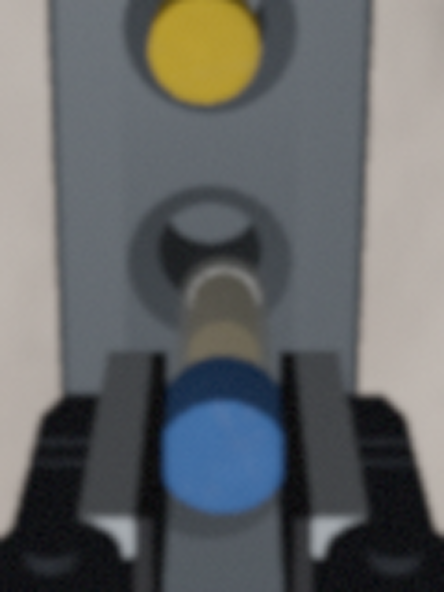

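```bash
cat > rel.py <<'E'
import sys,pickle
from h import *
n=sys.argv[1];wx,wy,fx,fy,cxx,cy,zc=map(float,sys.argv[2:]) # zoom coords well mouth, foot far edge, captop; zc TCP z when on floor
p,s=pickle.load(open(n+'.pkl','rb'));T=T_tool(s);tz=s['tool_pos'][2]
def tool(px,z):
    P=onplane(p,[[260+px[0]/3.7,200+px[1]/3.7]],z,s);return ((P-T[:3,3])@T[:3,:3]*1e3).round(1)[0]
print('well',tool((wx,wy),.032),'foot edge',tool((fx,fy),tz-zc+.004),'cap',tool((cxx,cy),tz-zc+.05))
E
python3 rel.py w22 210 258 223 265 223 450 .0483
python3 rel.py w5 196 195 208 263 223 450 .0475
python3 rel.py w11 208 340 220 290 222 498 .040
```

```text
well [ 1.1 -2.5 53.8] foot edge [ 4.  -0.5 44.3] cap [ 1.  -0.6 -1.7]
well [ 0.9 -5.1 82. ] foot edge [ 4.6 -2.7 43.4] cap [ 1.5 -0.6 -2.5]
well [ 3.5 -2.4 21. ] foot edge [ 3.7 -0.9 36. ] cap [  0.1  -0.7 -10. ]
```

>>> play_rows --slide '[[0,-0.18,0],[0,-0.18,0],[0,-0.18,0],[0,-0.18,0]]' --delta_rot '[[0.003,0,0],[0.003,0,0],[0.003,0,0],[0.003,0,0]]'

```text
time: 20.58
tool_pos: [0.4739, -0.0317, 0.086]
tcp_rot: [-2.144, -2.296, -0.0]
wrist_force: [0.0, 0.8, -0.8]
width: 0.153
```

```bash
python3 chk.py w23 2
```

```text
20.5833 [ 0.4739 -0.0317  0.086 ] [ 0.    -0.     0.001  0.    -0.002 -0.   ] [ 0.   0.8 -0.8] 0.15271845411279505
t 20.63 at [ 0.4738 -0.0317  0.0859] w 0.154 F [ 0.3  0.  -0.7]
slide [0.04, 0.06, -2.91] rot [-0.0, -0.0, 0.006] step mm 29
slide [0.04, 0.06, 3.59] rot [-0.0, -0.0, 0.006] step mm 65
```

View pics/w23z.png

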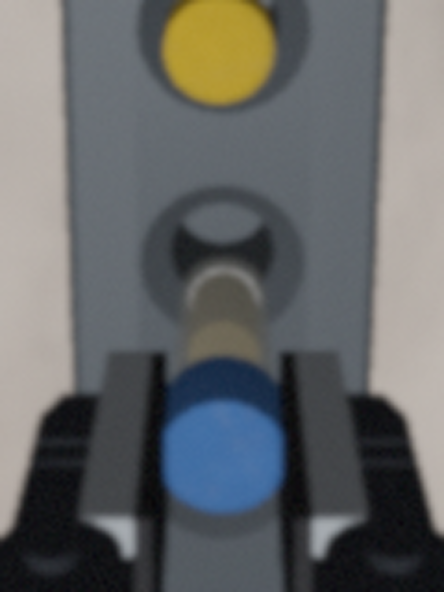

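>>> play_rows --slide '[[0,0,1],[0,0,2],[0,0,2.8],[0,0,3.4],[0,0,3.65],[0,0,3.65],[0,0,3.65]]' --delta_rot '[[0,0,0],[0,0,0],[0,0,0],[0,0,0],[0,0,0],[0,0,0],[0,0,0]]'

```text
time: 21.22
tool_pos: [0.4736, -0.0316, 0.0489]
tcp_rot: [-2.144, -2.295, 0.0]
wrist_force: [-0.6, -1.0, -0.6]
width: 0.154
```

```bash
python3 chk.py w24 2
```

```text
21.2167 [ 0.4736 -0.0316  0.0489] [-0.001 -0.003  0.     0.001  0.001  0.002] [-0.6 -1.  -0.6] 0.15406540009400077
t 21.27 at [ 0.4737 -0.0316  0.049 ] w 0.154 F [-0.7  0.3  0.2]
slide [0.04, 0.07, -6.6] rot [-0.001, -0.0, 0.006] step mm 66
slide [0.04, 0.08, -0.1] rot [-0.001, -0.0, 0.006] step mm 65
```

View pics/w24z.png

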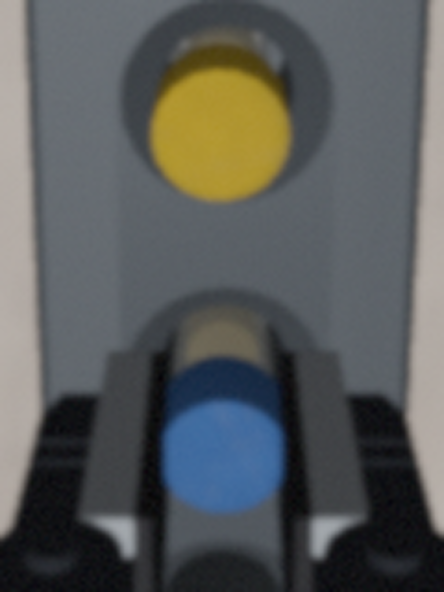

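>>> play_rows --slide '[[0,0,0.05],[0,0,0.05],[0,0,0],[0,0,-0.5],[0,0,-2],[0,0,-5.5],[0,0,-5.5],[0,0,-5.5]]' --delta_rot '[[0,0,0],[0,0,0],[0,0,0],[0,0,0],[0,0,0],[0,0,0],[0,0,0],[0,0,0]]' --hand 0.4

```text
time: 21.93
tool_pos: [0.4762, -0.0319, 0.1068]
tcp_rot: [2.142, 2.293, 0.005]
wrist_force: [-0.1, -0.1, -0.7]
width: 0.398
```

```bash
python3 wl.py w25
python3 - <<'E'
from h import *
q=read_camera('side')
cv2.imwrite('pics/d25z.png',cv2.resize(q['image'][180:350,200:440,::-1],None,fx=3,fy=3,interpolation=cv2.INTER_CUBIC))
x,y,z,a=blk(2,.09)
go((x+.001,y,z,a))
E
```

```text
21.9333 [ 0.4762 -0.0319  0.1068] [ 0.     0.029  0.048  0.    -0.005  0.001] [-0.1 -0.1 -0.7] 0.3982883561332329
t 22.03 at [ 0.4736 -0.0316  0.1041] w 0.402 F [-0.6  0.8 -0.2]
slide [-8.59, 13.49, 1.4] rot [-0.0, -0.0, -0.122] step mm 160
```

View pics/d25z.png

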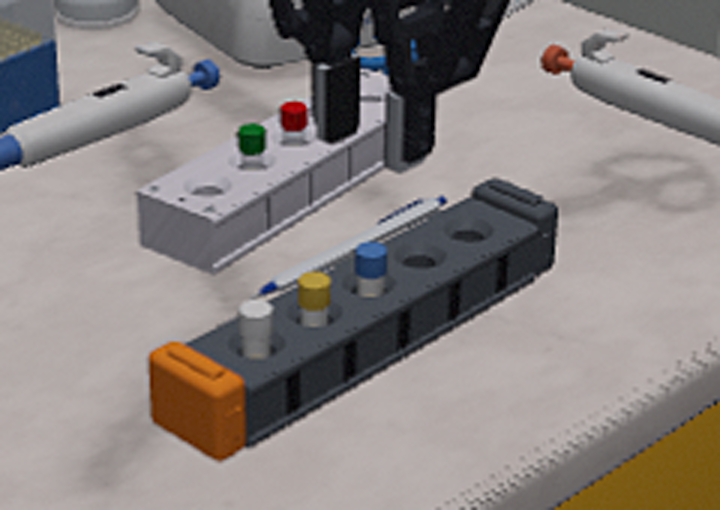

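>>> play_rows --slide '[[-8.6,13.5,0.5],[-8.6,13.5,0.5],[-8.6,13.5,0.5],[-8.6,13.5,1.4],[-8.6,13.5,1.4],[-8.6,13.5,1.4],[-8.6,13.5,1.4],[-8.6,13.5,1.4],[-8.6,13.5,1.4]]' --delta_rot '[[0,0,-0.05],[0,0,-0.1],[0,0,-0.12],[0,0,-0.12],[0,0,-0.12],[0,0,-0.12],[0,0,-0.12],[0,0,-0.12],[0,0,-0.12]]'

```text
time: 22.78
tool_pos: [0.6128, -0.1075, 0.09]
tcp_rot: [-2.001, -2.42, 0.001]
wrist_force: [-0.2, 0.7, 0.3]
width: 0.399
```

```bash
cat > chb.py <<'E'
import sys,pickle,os
n=sys.argv[1];i=int(sys.argv[2])
os.system('python3 wl.py '+n)
from h import *
p,s=pickle.load(open(n+'.pkl','rb'))
cv2.imwrite('pics/'+n+'z.png',cv2.resize(p['image'][180:380,240:400,::-1],None,fx=3,fy=3,interpolation=cv2.INTER_CUBIC))
x,y,z,a=blk(i,.046)
go((x+.001,y,z,a))
E
python3 chb.py w26 2
```

```text
22.7833 [ 0.6128 -0.1075  0.09  ] [ 0.001 -0.008 -0.007 -0.    -0.003 -0.002] [-0.2  0.7  0.3] 0.39934965966269637
t 22.83 at [ 0.6132 -0.1075  0.0904] w 0.401 F [-0.8  0.   0.2]
slide [-0.07, 0.07, 4.44] rot [-0.0, -0.0, -0.001] step mm 44
```

View pics/w26z.png

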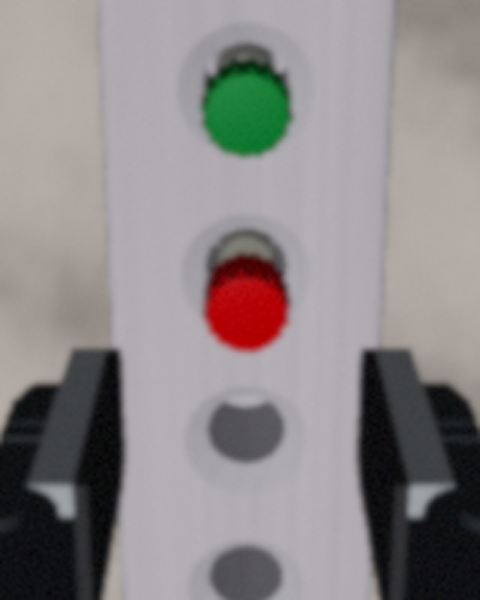

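>>> play_rows --slide '[[-0.05,0.05,2],[-0.07,0.05,3.5],[-0.07,0.05,4.3],[-0.07,0.05,4.4],[-0.07,0.05,4.4],[-0.07,0.05,4.4],[-0.07,0.05,4.4]]' --delta_rot '[[0,0,0],[0,0,0],[0,0,0],[0,0,0],[0,0,0],[0,0,0],[0,0,0]]'

```text
time: 23.42
tool_pos: [0.6147, -0.1083, 0.0477]
tcp_rot: [2.001, 2.42, 0.002]
wrist_force: [0.1, 0.2, -0.4]
width: 0.397
```

```bash
python3 chb.py w27 2
```

```text
23.4167 [ 0.6147 -0.1083  0.0477] [-0.002 -0.001 -0.003 -0.001  0.001  0.   ] [ 0.1  0.2 -0.4] 0.3971855745124472
t 23.47 at [ 0.6147 -0.1083  0.0476] w 0.401 F [ 0.  -0.8  0.7]
slide [0.03, -0.06, 0.16] rot [0.002, 0.0, -0.001] step mm 2
```

View pics/w27z.png

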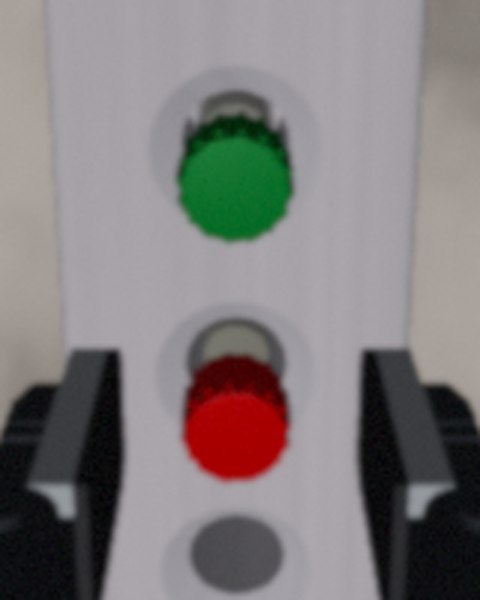

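>>> play_rows --slide '[[0,-0.12,0.1],[0,-0.12,0.1],[0,-0.12,0.1]]' --delta_rot '[[0,0,0],[0,0,0],[0,0,0]]'

```text
time: 23.72
tool_pos: [0.6137, -0.1086, 0.047]
tcp_rot: [2.001, 2.419, 0.002]
wrist_force: [0.3, -0.5, -0.7]
width: 0.399
```

>>> play_rows --slide '[[0,0,0],[0,0,0],[0,0,0],[0,0,0],[0,0,0],[0,0,0]]' --delta_rot '[[0,0,0],[0,0,0],[0,0,0],[0,0,0],[0,0,0],[0,0,0]]' --hand 0 --force 25

```text
time: 24.22
tool_pos: [0.6139, -0.1086, 0.0472]
tcp_rot: [2.001, 2.419, 0.002]
wrist_force: [0.8, -0.4, 2.2]
width: 0.154
```

Run:
```python
from h import *
x,y,z,a=car(3,.112)
go((x+.0004,y,z,a))
```

```text
t 24.22 at [ 0.6139 -0.1086  0.0472] w 0.154 F [ 0.8 -0.4  2.2]
slide [6.63, -12.73, -6.51] rot [0.003, 0.001, 0.127] step mm 158
```

>>> play_rows --slide '[[0,0,-0.5],[0,0,-2],[0,0,-5],[0,0,-6.5],[6.6,-12.7,-6.5],[6.6,-12.7,-6.5],[6.6,-12.7,-6.5],[6.6,-12.7,-6.5],[6.6,-12.7,-6.5],[6.6,-12.7,-6.5],[6.6,-12.7,-6.5],[6.6,-12.7,-6.5]]' --delta_rot '[[0,0,0],[0,0,0],[0,0,0],[0,0,0],[0,0,0.05],[0,0,0.1],[0,0,0.13],[0,0,0.13],[0,0,0.13],[0,0,0.13],[0,0,0.13],[0,0,0.13]]'

```text
time: 25.22
tool_pos: [0.4783, -0.0681, 0.1126]
tcp_rot: [2.153, 2.283, 0.004]
wrist_force: [0.0, -0.7, 0.2]
width: 0.15
```

```bash
sed -i 's/x+.0008,y+.0003/x+.0003,y/g' chk.py; python3 chk.py w28 3
```

```text
25.2167 [ 0.4783 -0.0681  0.1126] [-0.002  0.011 -0.003 -0.001  0.003  0.002] [ 0.  -0.7  0.2] 0.15035898169258397
t 25.27 at [ 0.4782 -0.0681  0.1124] w 0.156 F [-0.1  0.5  0.3]
slide [0.08, -0.2, -0.26] rot [0.004, 0.001, -0.003] step mm 3
slide [0.08, -0.23, 6.24] rot [0.004, 0.001, -0.003] step mm 65
```

View pics/w28z.png

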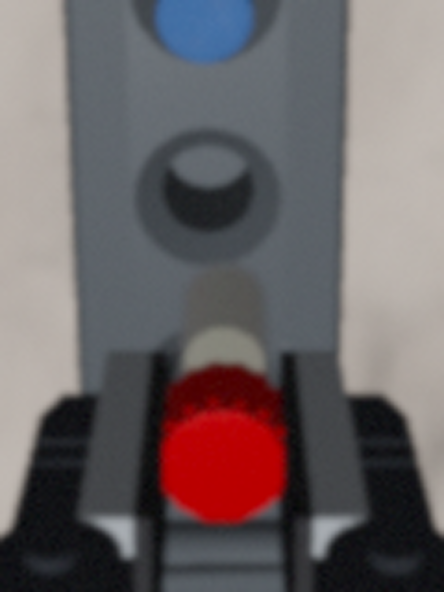

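>>> play_rows --slide '[[0.08,-0.22,1.5],[0.08,-0.22,2.6],[0.08,-0.22,2.6],[0.08,-0.22,2.6],[0.08,-0.22,2.6],[0.08,-0.22,2.6]]' --delta_rot '[[0.004,0,0],[0.004,0,0],[0.004,0,0],[0.004,0,0],[0.004,0,0],[0.004,0,0]]'

```text
time: 25.77
tool_pos: [0.4766, -0.0676, 0.0868]
tcp_rot: [2.155, 2.285, -0.0]
wrist_force: [0.3, -0.3, -0.3]
width: 0.153
```

```bash
python3 chk.py w29 3
```

```text
25.7667 [ 0.4766 -0.0676  0.0868] [ 0.001 -0.008  0.     0.001 -0.002  0.001] [ 0.3 -0.3 -0.3] 0.1529213722428327
t 25.82 at [ 0.4766 -0.0676  0.0869] w 0.153 F [-0.2 -0.1  0.1]
slide [0.01, -0.05, -2.81] rot [0.001, 0.001, -0.003] step mm 28
slide [0.02, -0.05, 3.69] rot [0.001, 0.001, -0.003] step mm 65
```

View pics/w29z.png

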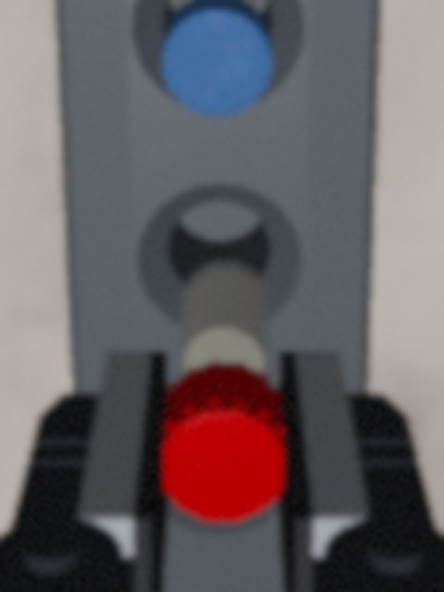

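>>> play_rows --slide '[[0,-0.05,1],[0,-0.05,2],[0,-0.05,3],[0,-0.05,3.6],[0,-0.05,3.85],[0,-0.05,3.85],[0,-0.05,3.85]]' --delta_rot '[[0,0,0],[0,0,0],[0,0,0],[0,0,0],[0,0,0],[0,0,0],[0,0,0]]'

```text
time: 26.4
tool_pos: [0.4759, -0.0676, 0.0479]
tcp_rot: [2.155, 2.285, -0.001]
wrist_force: [0.4, -0.2, 0.3]
width: 0.15
```

```bash
python3 chk.py w30 3
```

```text
26.4 [ 0.4759 -0.0676  0.0479] [ 0.    -0.006 -0.004  0.002 -0.002 -0.   ] [ 0.4 -0.2  0.3] 0.15028113805842114
t 26.45 at [ 0.476  -0.0676  0.048 ] w 0.153 F [0.3 0.1 0.1]
slide [0.01, 0.02, -6.7] rot [0.0, 0.001, -0.003] step mm 67
slide [0.02, 0.02, -0.2] rot [0.0, 0.001, -0.003] step mm 65
```

View pics/w30z.png

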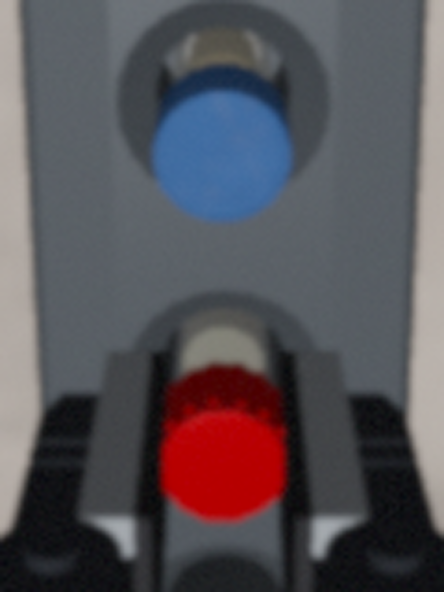

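Seated well, no slip. Release and go on.

>>> play_rows --slide '[[0,0,0.05],[0,0,0.05],[0,0,0],[0,0,-0.5],[0,0,-2],[0,0,-5.5],[0,0,-5.5],[0,0,-5.5],[0,0,-5.5]]' --delta_rot '[[0,0,0],[0,0,0],[0,0,0],[0,0,0],[0,0,0],[0,0,0],[0,0,0],[0,0,0],[0,0,0]]' --hand 0.4

```text
time: 27.2
tool_pos: [0.4762, -0.0676, 0.1035]
tcp_rot: [2.154, 2.284, 0.0]
wrist_force: [-0.1, 0.3, -0.3]
width: 0.4
```

Run:
```python
from h import *
x,y,z,a=blk(1,.09)
go((x+.001,y,z,a))
```

```text
t 27.2 at [ 0.4762 -0.0676  0.1035] w 0.4 F [-0.1  0.3 -0.3]
slide [-1.28, 13.05, 1.37] rot [0.001, 0.001, -0.131] step mm 132
```

>>> play_rows --slide '[[-1.3,13,0.5],[-1.3,13,0.5],[-1.3,13,0.5],[-1.3,13,1.4],[-1.3,13,1.4],[-1.3,13,1.4],[-1.3,13,1.4],[-1.3,13,1.4],[-1.3,13,1.4]]' --delta_rot '[[0,0,-0.05],[0,0,-0.1],[0,0,-0.13],[0,0,-0.13],[0,0,-0.13],[0,0,-0.13],[0,0,-0.13],[0,0,-0.13],[0,0,-0.13]]'

```text
time: 27.95
tool_pos: [0.6056, -0.0729, 0.0898]
tcp_rot: [2.002, 2.419, -0.0]
wrist_force: [0.1, 0.4, 0.2]
width: 0.397
```

```bash
python3 chb.py w31 1
```

```text
27.95 [ 0.6056 -0.0729  0.0898] [-0.001 -0.002 -0.01  -0.001 -0.002  0.   ] [0.1 0.4 0.2] 0.3966839799157486
t 28.0 at [ 0.6059 -0.0729  0.0901] w 0.402 F [ 0.2  0.9 -0.4]
slide [-0.0, 0.13, 4.41] rot [0.001, 0.001, -0.002] step mm 44
```

View pics/w31z.png

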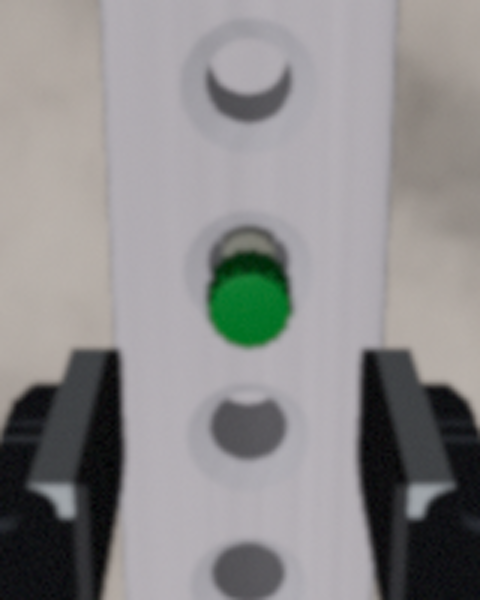

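>>> play_rows --slide '[[0,0.1,2],[0,0.1,3.5],[0,0.1,4.3],[0,0.1,4.4],[0,0.1,4.4],[0,0.1,4.4],[0,0.1,4.4]]' --delta_rot '[[0,0,0],[0,0,0],[0,0,0],[0,0,0],[0,0,0],[0,0,0],[0,0,0]]'

```text
time: 28.58
tool_pos: [0.6078, -0.0729, 0.0473]
tcp_rot: [2.0, 2.418, 0.002]
wrist_force: [-0.2, -0.2, 0.3]
width: 0.394
```

```bash
python3 chb.py w32 1
```

```text
28.5833 [ 0.6078 -0.0729  0.0473] [ 0.002  0.001 -0.003 -0.001 -0.002 -0.   ] [-0.2 -0.2  0.3] 0.39428893226082845
t 28.63 at [ 0.6079 -0.0729  0.0473] w 0.403 F [-0.6 -0.4 -0.3]
slide [0.03, -0.06, 0.13] rot [0.003, 0.002, -0.002] step mm 1
```

View pics/w32z.png

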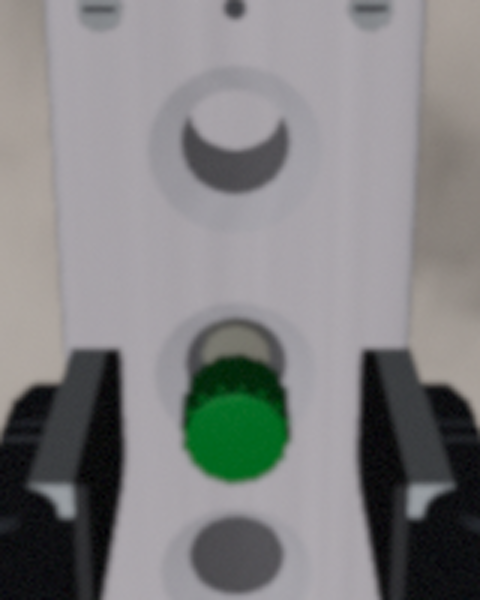

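Same small overshoot as with red (0.8 mm); same fix.

>>> play_rows --slide '[[0,-0.12,0.05],[0,-0.12,0.05],[0,-0.12,0.05]]' --delta_rot '[[0,0,0],[0,0,0],[0,0,0]]'

```text
time: 28.88
tool_pos: [0.607, -0.0732, 0.0472]
tcp_rot: [2.0, 2.417, 0.002]
wrist_force: [-0.3, 0.1, 0.8]
width: 0.401
```

>>> play_rows --slide '[[0,0,0],[0,0,0],[0,0,0],[0,0,0],[0,0,0],[0,0,0]]' --delta_rot '[[0,0,0],[0,0,0],[0,0,0],[0,0,0],[0,0,0],[0,0,0]]' --hand 0 --force 25

```text
time: 29.38
tool_pos: [0.6072, -0.0733, 0.0475]
tcp_rot: [2.0, 2.417, 0.003]
wrist_force: [-0.2, 0.0, 2.9]
width: 0.154
```

Run:
```python
from h import *
x,y,z,a=car(4,.112)
go((x-.001,y,z,a))
```

```text
t 29.38 at [ 0.6072 -0.0733  0.0475] w 0.154 F [-0.2  0.   2.9]
slide [-0.53, -13.31, -6.51] rot [0.005, 0.002, 0.126] step mm 148
```

>>> play_rows --slide '[[0,0,-0.5],[0,0,-2],[0,0,-5],[0,0,-6.5],[-0.5,-13.3,-6.5],[-0.5,-13.3,-6.5],[-0.5,-13.3,-6.5],[-0.5,-13.3,-6.5],[-0.5,-13.3,-6.5],[-0.5,-13.3,-6.5],[-0.5,-13.3,-6.5],[-0.5,-13.3,-6.5]]' --delta_rot '[[0,0,0],[0,0,0],[0,0,0],[0,0,0],[0,0,0.05],[0,0,0.1],[0.004,0,0.126],[0.004,0,0.126],[0.004,0,0.126],[0.004,0,0.126],[0.004,0,0.126],[0.004,0,0.126]]'

```text
time: 30.38
tool_pos: [0.479, -0.103, 0.1126]
tcp_rot: [2.148, 2.288, -0.0]
wrist_force: [-1.2, 0.2, 0.0]
width: 0.154
```

```bash
python3 chk.py w33 4
```

```text
30.3833 [ 0.479  -0.103   0.1126] [ 0.004  0.005  0.002 -0.001  0.003 -0.001] [-1.2  0.2  0. ] 0.15351076644779327
t 30.43 at [ 0.4788 -0.103   0.1124] w 0.155 F [-0.2  0.2 -0.7]
slide [-0.04, -0.05, -0.26] rot [0.002, 0.002, 0.001] step mm 3
slide [-0.02, -0.06, 6.24] rot [0.002, 0.002, 0.001] step mm 65
```

View pics/w33z.png

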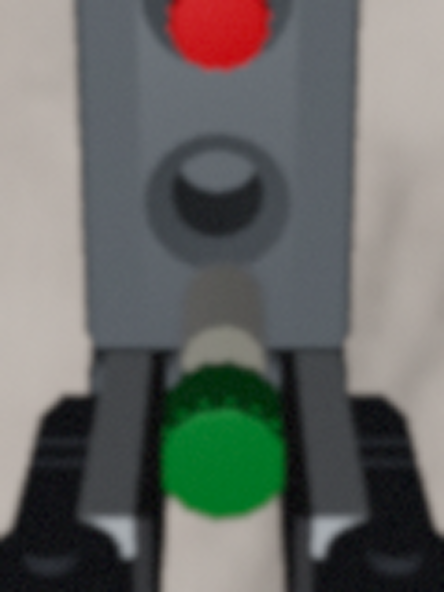

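>>> play_rows --slide '[[-0.03,-0.08,1.5],[-0.03,-0.08,2.6],[-0.03,-0.08,2.6],[-0.03,-0.08,2.6],[-0.03,-0.08,2.6],[-0.03,-0.08,2.6]]' --delta_rot '[[0.002,0,0],[0.002,0,0],[0.002,0,0],[0.002,0,0],[0.002,0,0],[0.002,0,0]]'

```text
time: 30.93
tool_pos: [0.4786, -0.1034, 0.0868]
tcp_rot: [2.149, 2.289, -0.002]
wrist_force: [0.6, -0.3, -0.3]
width: 0.154
```

```bash
python3 chk.py w34 4
```

```text
30.9333 [ 0.4786 -0.1034  0.0868] [-0.    -0.008 -0.    -0.001 -0.003 -0.001] [ 0.6 -0.3 -0.3] 0.15389582208538483
t 30.98 at [ 0.4787 -0.1035  0.0869] w 0.155 F [0.4 0.3 0.1]
slide [0.01, -0.03, -2.81] rot [0.001, 0.003, 0.001] step mm 28
slide [0.03, -0.03, 3.69] rot [0.001, 0.003, 0.001] step mm 65
```

View pics/w34z.png

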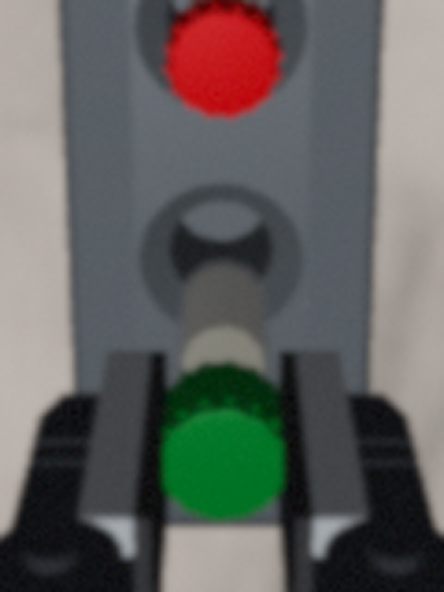

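Aligned (well 221, vial 222). Descend.

>>> play_rows --slide '[[0,-0.04,1],[0,-0.04,2],[0,-0.04,3],[0,-0.04,3.6],[0,-0.04,3.85],[0,-0.04,3.85],[0,-0.04,3.85]]' --delta_rot '[[0,0,0],[0,0,0],[0,0,0],[0,0,0],[0,0,0],[0,0,0],[0,0,0]]'

```text
time: 31.57
tool_pos: [0.478, -0.1035, 0.0478]
tcp_rot: [2.149, 2.289, -0.003]
wrist_force: [-0.7, 0.4, -0.5]
width: 0.154
```

```bash
python3 chk.py w35 4
```

```text
31.5667 [ 0.478  -0.1035  0.0478] [-0.001 -0.005  0.002  0.001 -0.002  0.   ] [-0.7  0.4 -0.5] 0.15431530229438548
t 31.62 at [ 0.4781 -0.1036  0.0479] w 0.155 F [ 0.5  0.5 -0.5]
slide [-0.0, 0.03, -6.71] rot [0.0, 0.003, 0.001] step mm 67
slide [0.02, 0.03, -0.21] rot [0.0, 0.003, 0.001] step mm 65
```

View pics/w35z.png

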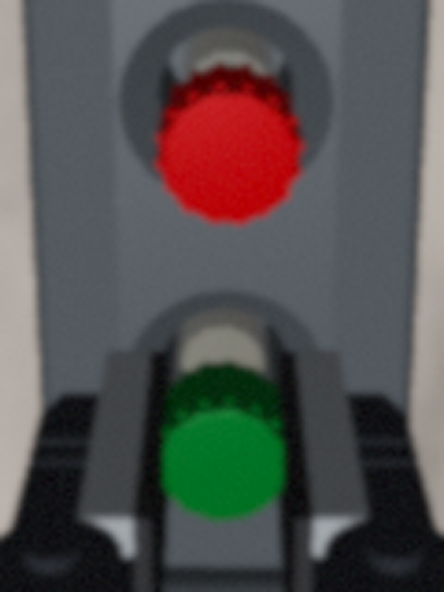

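>>> play_rows --slide '[[0,0,0.05],[0,0,0.05],[0,0,0],[0,0,-0.5],[0,0,-2],[0,0,-5.5],[0,0,-9],[0,0,-13],[0,0,-16],[0,0,-16],[0,0,-16]]' --delta_rot '[[0,0,0],[0,0,0],[0,0,0],[0,0,0],[0,0,0],[0,0,0],[0,0,0],[0,0,0],[0,0,0],[0,0,0],[0,0,0]]' --hand 0.4

```text
time: 32.53
tool_pos: [0.4799, -0.1036, 0.2113]
tcp_rot: [2.145, 2.285, 0.002]
wrist_force: [-0.5, 0.2, -0.6]
width: 0.404
```

```bash
python3 wl.py w36
python3 - <<'E'
from h import *
q=read_camera('side')
a=cv2.resize(q['image'][200:340,230:400,::-1],None,fx=3.5,fy=3.5,interpolation=cv2.INTER_CUBIC)
cv2.imwrite('pics/d36z.png',a)
pts=[]
for n in ['white','yellow','blue','red','green']:
    r=landmark_of('vial_'+n,q)[:1];b=spot_in('vial_'+n,q)[:1]
    for d in b:
        c=d['bbox'];top=[c[0],c[1]-c[3]/2+2];print(n,np.round(c,1).tolist(),'captop world',bydepth(q,[top]).round(4).tolist())
E
```

```text
32.5333 [ 0.4799 -0.1036  0.2113] [ 0.     0.038  0.071  0.001 -0.006  0.001] [-0.5  0.2 -0.6] 0.40390532414867647
white [286.0, 288.7, 10.0, 23.2] captop world [[0.5358, -0.0157, 0.0013]]
yellow [305.0, 278.6, 8.3, 21.9] captop world [[0.5357, -0.0531, 0.0029]]
blue [323.6, 272.2, 10.3, 21.1] captop world [[0.4708, -0.0285, 0.0498]]
red [339.1, 262.1, 9.4, 21.5] captop world [[0.4787, -0.0666, 0.0488]]
green [355.9, 254.3, 13.4, 16.6] captop world [[0.475, -0.0974, 0.048]]
```

View pics/d36z.png

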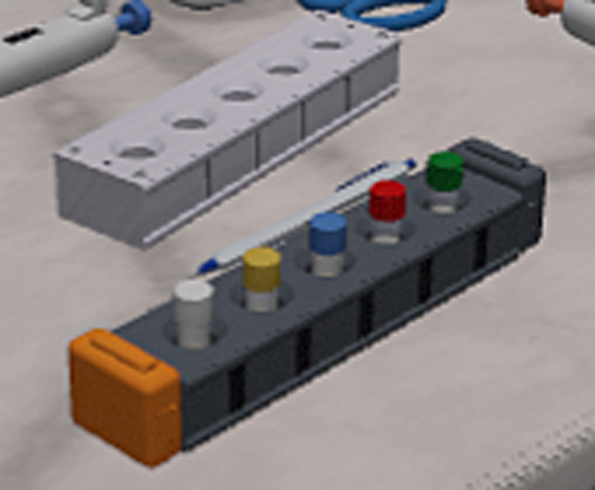

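View pics/w36.png

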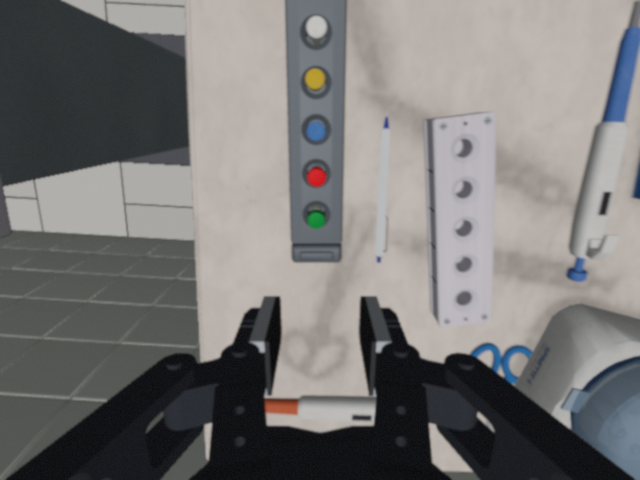

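Run:
```python
from h import *
s=read_state();p=read_camera('wrist');print(s['joint_vel'].round(3),s['tool_pos'])
px=[[316,26],[315,78],[316,130],[316,177],[316,219]]
for d in (-2,0): print(bydepth(p,np.array(px)+[0,d],s).round(4).tolist())
save(p,'w37.png')
```

```text
[ 0.    -0.004 -0.004 -0.001  0.001 -0.001] [ 0.47785282 -0.10311525  0.20754926]
[[0.4651, 0.0421, 0.05], [0.4664, 0.0079, 0.0498], [0.4693, -0.0288, 0.0498], [0.4715, -0.0647, 0.0493], [0.4735, -0.0989, 0.0501]]
[[0.4651, 0.041, 0.0492], [0.4665, 0.0065, 0.0507], [0.4694, -0.0303, 0.05], [0.4716, -0.0663, 0.0492], [0.4736, -0.1006, 0.0502]]
```

All five cap tops measure about 50 mm, the height of a vial fully down in its well.

```bash
python3 -c "
from workcell import *
print(finish_job(), read_state()['time'])"
```

```text
the job is handed in; nothing more can be done
the job is handed in; nothing more can be done
```

All five vials are in the carrier in run order from the orange end: white, yellow, blue, red, green. I handed the job in at about 33 s of the 93 s allowed, with the gripper open and well clear of everything.

- **Last checks:** In the wrist and side pictures all five vials stand upright in the right order. The wrist camera's depth puts every cap top at 49–51 mm, against 50 mm for a fully seated vial. The largest wrist force I read was about 8 N.
- **Off along the way:**
  - White was gripped about 3° off vertical, so I tilted the tool to correct it before lowering.
  - Yellow caught on its well's rim at the first try and slid up about 11 mm in the jaws. I raised it, re-aligned it and then seated it.
- **Disagreements:**
  - The scene and wrist cameras placed the block and carrier 2–3 mm apart, within what their 2 mm calibration allows. I used the wrist camera.
  - The side camera's depth on the white and yellow caps missed them and hit the table behind. Their heights come from the wrist camera alone.

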